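# Bring the case target into the bench camera's mirror view

## Task

First raise the stiff lid of the black case until the centre of the round target inside the lid is level with the lens of the bench camera, and leave the lid standing there. Then swing the sprung mirror by its lever until the camera, looking along its axis into the middle of the mirror, sees the centre of that target reflected, and finish while still holding the lever at that angle: it springs back if let go. Keep off the mirror glass, and leave the camera and the other things on the bench where they are.

Things in the scene. Friction and masses are not known exactly. Their poses are not given: they have to be found in the camera images.
- sight_rig: Sighting rig, fixed to the bench: aluminium rail 300 x 50 mm, 18 mm high, with the mirror post at one end and the camera column at the other. Origin on the bench under the mirror's swivel axis; x runs along the rail to the camera, y to the left of that, z up. Rail from x = -55 to +245 mm. Camera column at x = 225 mm, its top at 180 mm. A microscope up to about 400 mm tall stands on the bench to the robot's left, nearer to the robot than the rig: pass above or clear of it.
- mirror_axis (a point): Point on the mirror's vertical swivel axis, 118 mm above the bench; axes as the sight rig's. The mirror's reflecting face contains the axis. Mirror glass 82 mm wide, from 82 to 158 mm above the bench, in a 90 mm wide black backing 8 mm behind the face; the glass is not to be touched.
- mirror (a joint): Turn of the mirror about its vertical axis, rad; 0 = parked, facing straight to the camera; grows as the mirror turns clockwise seen from above, to 1.2. A spring pulls it to 0: a sideways push of about 1 N at the lever pin starts it, about 3 N is needed at 0.75 rad. By the law of reflection the camera's axis leaves the mirror turned clockwise by twice this value from the direction mirror-to-camera.
- reflected_ray (a point): The camera's line of sight after reflection (invisible, pure geometry): starts on the mirror axis, 118 mm above the bench; its x axis points along the reflected line, z up, y to the left of the line. It is level and turns twice as far as the mirror.
- lever_pin (a point): Point on the axis of the lever's upright pin (12 mm diameter, free height from 105 to 162 mm above the bench), 140 mm above the bench and 90 mm from the swivel axis. Pinch the pin from above. The pin stands at the end of the lever, a flat steel bar 12 mm wide that sticks out at right angles from the back of the mirror, its top 103 mm above the bench. Axes: x from the pin towards the mirror (out of its face), z up.
- lens (a point): Centre of the camera's lens front, 178 mm from the mirror axis and aimed level through it; 110 to 125 mm above the bench from run to run (clamped column). The camera is a grey block 50 x 52 x 46 mm. Axes as the sight rig's.
- case: Shallow black case, fixed to the bench, 140 (x) x 150 (y) x 32 mm without lid. Origin on the bench under its centre, z up; the lid hinge is on its +x side, the lid's pull bar on its -x side.
- lid_hinge (a point): Middle of the lid's hinge axis, 32 mm above the bench, 70 mm from the case's centre; axes as the case's, the hinge runs along y.
- lid (a joint): Opening angle of the lid, rad: 0 = shut and level, 1.57 = upright, up to 1.9. Stiff: it stays where it is left; lifting at the bar takes about 3 N. The lid is 140 x 150 x 8 mm.
- lid_bar (a point): Middle of the lid's steel pull bar: round bar, 10 mm diameter, parallel to the hinge and 187 mm from it, 4 mm above the hinge axis when shut, 90 mm clear between its two side arms, with 42 mm free between bar and lid edge. It lies 36 mm above the bench when the lid is shut and may turn between the fingers as the lid rises. Axes: x away from the bar towards the hinge, y along the bar.
- target (a point): Centre of the round paper target (40 mm diameter, black ring and dot) on the inner face of the lid, 110 mm from the hinge axis in the plane of the axis; axes: x towards the hinge, z out of the lid's outer face. Its height above the hinge is 110 mm x sin(lid angle).
- tin: Bystander: lidded grey sample tin, 63 mm diameter, 42 mm high; origin under its centre.
- vial: Bystander: glass vial with white cap, 34 mm diameter, 77 mm high; origin under its centre.
- stone: Bystander: flat grey stone, 36 x 58 x 20 mm; origin under its centre.

How it is judged:
By the outcome, as a careful person would: the job done as asked, in the order asked, and still so for the second after the job is handed in, while the arm keeps its last pose, push and grip.
It also fails if it takes over 58 s, if anything falls off the work surface, if the arm or the gripper's body presses on something with over 40 N, if the wrist force passes 120 N, or if a joint passes its speed limit or range.

## Robot

A 6-joint arm with a two-finger parallel gripper is mounted at the origin on a cart in front of the work surface, level with it; the furniture and walls round the work are solid. World frame = base frame: x ahead of the robot, y to its left, z up, the work surface at z = 0. Lengths are in mm, angles in rad, forces in N, time in s.
With the tool pointing down it reaches from about 350 to 775 mm from the base axis. Payload 7.3 kg.
Tool frame: the origin (TCP) lies at the very end of the fingers, on their centre line; the grasp point (between the pads) lies 19 mm behind it; x points along the fingers, z is the direction in which the jaws open and shut, and the axes are right-handed (so a half turn about x gives the same grasp; the last joint's range is limited). The gripper opens to 92 mm and grips with 3 to 60 N. Pads are 19 mm wide; open, the fingers measure 130 mm over their backs; the gripper's body (75 mm by 190 mm) begins 47 mm behind the grasp point.
Start: joints at [-1.404, 0.342, 1.524, -0, 1.275, -0.146], TCP at [161.578, -499.537, 226.741] pointing down, gripper open.
Joint ranges: [-2.53, 2.53], [-0.77, 2.02], [0.04, 2.7], [-1, 4.14], [0.28, 2.66], [-3.11, 3.11]. Speed limits (rad/s): [2.57, 2.57, 3.14, 3.14, 3.14, 3.14].

## Interface

Orientations are given as [roll, pitch, yaw] about the fixed x, y, z axes, in that order (R = Rz(yaw) Ry(pitch) Rx(roll)).
In Python, from plant import * gives the robot as it stands.
- The arm moves only by the shell command python3 -m creep 'ROWS'. ROWS is JSON, a list of rows, each an object of numbers: "tx", "ty", "tz": the shift along the tool's x, y, z in cm; "wx", "wy", "wz": the turn, a rotation vector about the tool's x, y, z in rad; "gripper": the closure, from -1 (fully open) to 1 (shut). A call has 1 to 8 rows; each row is the pose to reach, as a shift and turn from the pose commanded when the call began, along the tool's axes at that moment; what a row does not reach only later rows make up. A row lasts 1/12 s, in which the tool goes at most 41.7 mm and 7.16 degrees, less where a joint would pass 70% of its speed; a pose out of reach is approached as far as the arm can. A call with a gripper value outside its range is refused whole. The fingers move at their own pace and stop on an object; the grip force is fixed at half the most. Time passes only in rows, so rows that repeat a pose let the fingers close. It gives the time, the measured TCP pose, the force and the opening at its end, in the units of the state.
- get_obs(): the state, without advancing time (a new reading comes with each control period).
- capture(name): name is "scene" or "side" or "wrist"; returns a dict with "frame" (400x640x3 uint8, red, green, blue), "z_map" (400x640 float32, mm along the optical axis (not along the pixel's ray), 0 where there is no reading), "vertical_fov" (degrees; the focal length in pixels is half the picture's height over the tangent of half this angle, whatever the lens; pixels are square), "cx", "cy" (the principal point, pixels), "xyz" and "rotation" of the camera in the world. Camera axes: x right, y down, z forward; pixel columns grow to the right and rows downward; lengths in mm; the calibration is good to about 2 mm. A picture is of the moment at which its call begins.
- close_job(): hands the job in, once; it reports no verdict.
The state is a dict: "time": time; "joint_positions": joint angles; "dq": joint speeds; "tau": joint torques, N m; "tool_pos": TCP position; "tcp_rot": TCP orientation; "contact_force": force on the tool from outside, world axes, zero at the start; "moment": the same for the moment, N m; "grip_width": finger opening in mm.
Only numpy, scipy, OpenCV 4.12 (cv2) and the standard library are available. Lean on these libraries where they do the work, as an engineer would, in place of code of your own. Each camera call takes 0.05 s, during which the arm holds its last target.

## Working session

There is one attempt and no reset: what is moved stays moved. The work goes in short steps, Python scripts to look and compute and a shell command to move; the robot and the scene stay as the last step left them, time stands still between calls to the robot, and variables do not carry over. Pictures are saved under pics/ and viewed, and the job is handed in when it is done.

```bash
ls; mkdir -p pics; python3 - <<'E'
from plant import *
import cv2
o=get_obs();print({k:o[k] for k in('time','tool_pos','tcp_rot','contact_force','grip_width')})
for n in('scene','side','wrist'):
    c=capture(n);cv2.imwrite(f'pics/{n}0.png',c['frame'][:,:,::-1]);print(n,c['vertical_fov'],c['cx'],c['cy'],c['xyz'],c['rotation'])
E
```

```text
pics
{'time': 0.0, 'tool_pos': array([ 161.51695576, -499.11394631,  226.04570179]), 'tcp_rot': array([2.97898849, 1.56925118, 1.72102488]), 'contact_force': array([ 0.09922536, -0.56127478, -0.63427769]), 'grip_width': 91.93504908126907}
scene 47.337887887324996 319.8904456455047 201.31593459675722 [124.79608953 680.302936   871.07937779] [-2.35371207 -0.0191733  -2.44938092]
side 43.36065548588228 331.09034307399565 199.31034878216343 [  744.87281483 -1007.58786961   947.02570768] [-2.21664658 -0.00753842  0.15270639]
wrist 71.98114827567504 318.77774033574144 201.00918094553964 [ 239.76337823 -475.60936817  384.55810822] [ 2.83357161e+00  2.01600547e-03 -1.25813203e+00]
```

View pics/scene0.png

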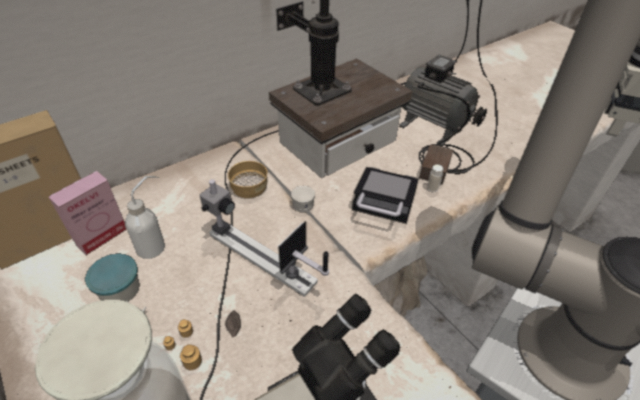

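View pics/side0.png

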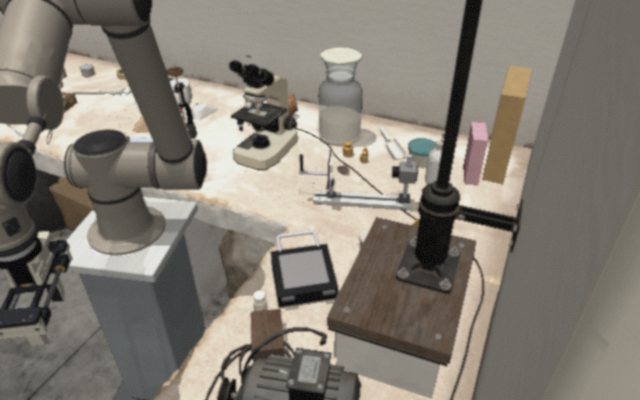

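View pics/wrist0.png

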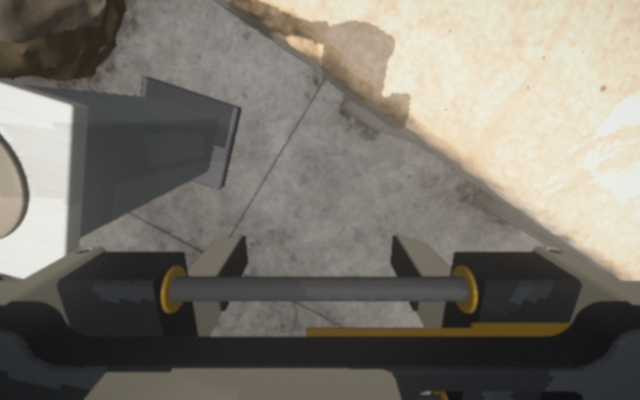

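Scene view: case at about (385,195) with its bar towards (373,225), mirror at (293,248), lever pin at (325,262), camera at (217,200). Side view: case (305,270), bar (298,240), pin (302,163), camera (405,175). I'll zoom in on these.

```bash
cat > h.py <<'E'
import numpy as np, cv2
from scipy.spatial.transform import Rotation as Ro
def cam(c):
    f=200/np.tan(np.radians(c['vertical_fov'])/2)
    return f,c['cx'],c['cy'],np.array(c['xyz']),Ro.from_euler('xyz',c['rotation']).as_matrix()
def ray(c,u,v):
    f,cx,cy,p,R=cam(c); return p,R@np.array([(u-cx)/f,(v-cy)/f,1])
def plane(c,u,v,z):
    p,d=ray(c,u,v); return p+d*(z-p[2])/d[2]
def depth(c,u,v):
    p,d=ray(c,u,v); return p+d*c['z_map'][int(round(v)),int(round(u))]
def tri(c1,a,c2,b):
    p,d=ray(c1,*a);q,e=ray(c2,*b)
    s=np.linalg.lstsq(np.c_[d,-e],q-p,rcond=None)[0]
    x,y=p+s[0]*d,q+s[1]*e; return (x+y)/2,np.linalg.norm(x-y)
def proj(c,X):
    f,cx,cy,p,R=cam(c); q=R.T@(np.array(X)-p); return cx+f*q[0]/q[2],cy+f*q[1]/q[2]
def crop(c,x0,y0,w,h,s,name):
    cv2.imwrite('pics/'+name,cv2.resize(c['frame'][y0:y0+h,x0:x0+w,::-1],None,fx=s,fy=s,interpolation=cv2.INTER_CUBIC))
import pickle
def save(c,n): pickle.dump(c,open(n,'wb'))
def load(n): return pickle.load(open(n,'rb'))
E
python3 - <<'E'
from plant import *
from h import *
a=capture('scene');b=capture('side');save(a,'a.pkl');save(b,'b.pkl')
crop(a,190,150,250,150,3,'s1.png');crop(b,240,130,200,180,3.3,'d1.png')
for u,v in((230,320),(420,235),(265,350)):print(depth(a,u,v))
for u,v in((285,205),(350,230)):print(depth(b,u,v))
E
```

```text
[577.84215537 403.36791218  16.91839359]
[403.96279816 -84.2252381   -8.36373273]
[482.68196904 397.8525588   -2.43012734]
[424.34936662 186.91475343  -2.54731415]
[637.14719672  99.59030096  -0.99108634]
```

View pics/s1.png

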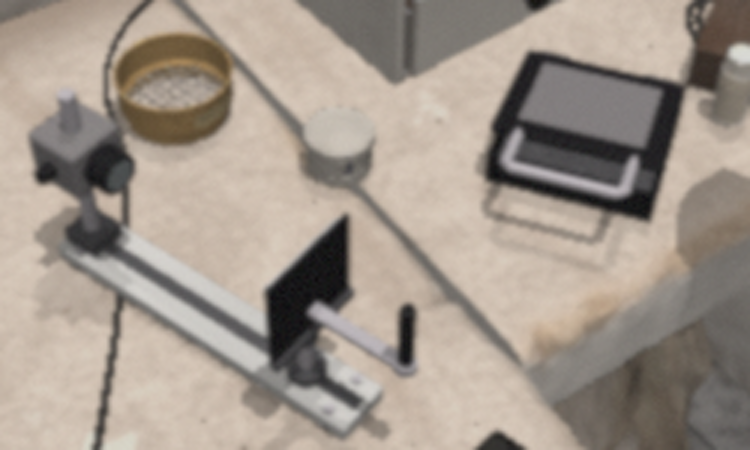

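View pics/d1.png

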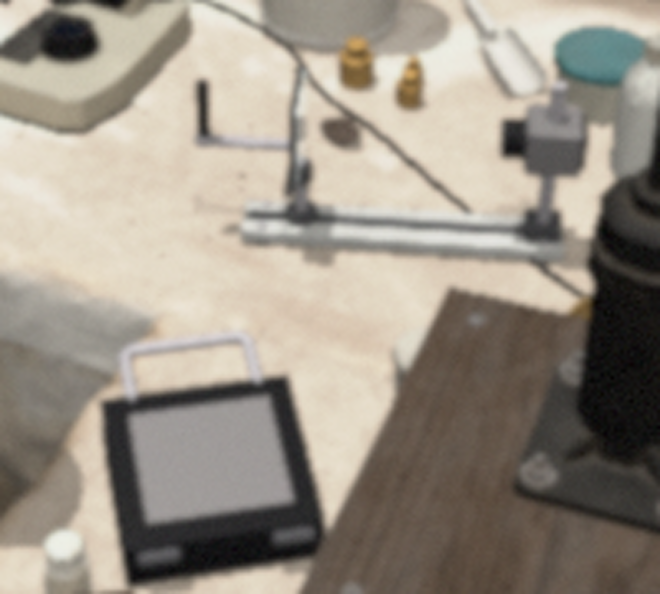

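```bash
python3 - <<'E'
from h import *
a=load('a.pkl');b=load('b.pkl')
S=lambda x,y:(190+x/3,150+y/3); D=lambda x,y:(240+x/3.3,130+y/3.3)
def T(n,p,q):
    X,e=tri(a,S(*p),b,D(*q)); print(n,X.round(1),round(e,1))
T('barL/white',(632,190),(124,350));T('barR/white',(505,160),(246,338))
T('barL/grey',(600,236),(124,350));T('barR/grey',(490,208),(246,338))
T('casecornerA',(683,92),(320,545)) ;T('cornerB',(652,190),(104,403))
T('pintop',(408,310),(202,84));T('pinbase',(404,366),(202,138))
T('lens',(120,170),(505,138));T('column top',(66,95),(560,85))
for n,p in dict(w1=(570,180),w2=(632,175),w3=(512,150),g=(548,228),blk=(660,180),pan=(600,100),pin=(407,335),pb=(400,355)).items(): print(n,depth(a,*S(*p)).round(1))
for n,p in dict(bar=(185,345),top=(210,450),edge=(200,390),hingeedge=(220,535),pin=(202,110)).items(): print(n,depth(b,*D(*p)).round(1))
E
```

```text
barL/white [455.5 -42.8  71.9] 10.4
barR/white [551.9  -7.3  68.5] 2.2
barL/grey [452.4  -9.1  43.9] 2.7
barR/grey [544.4  23.   41.1] 5.7
casecornerA [ 572.  -210.    29.7] 143.3
cornerB [449.7 -77.6  46.6] 3.5
pintop [470.6 225.  157.8] 3.2
pinbase [469.3 227.1  98.7] 1.6
lens [742.5 238.3 120.4] 3.5
column top [785.4 244.2 176.6] 3.6
w1 [494.1 -18.9  74. ]
w2 [463.7 -67.6  62.3]
w3 [554.3 -22.5  66.8]
g [510.7 -24.6  -1. ]
blk [ 467.2 -135.6    0.7]
pan [ 541.1 -139.6   50.1]
pin [464.8 230.  139.7]
pb [467.2 233.7 119.2]
bar [505.6 -21.3  67. ]
top [ 546.5 -125.2   56.9]
edge [527.  -66.3  62. ]
hingeedge [ 566.8 -192.2   39. ]
pin [471.7 223.7 131.8]
```

The lid is already slightly open: triangulation puts the bar at z≈70. Next I'll measure the obstacles and plan the approach.

```bash
python3 - <<'E'
from h import *
a=load('a.pkl');b=load('b.pkl')
def cloud(c):
    f,cx,cy,p,R=cam(c);v,u=np.mgrid[0:400,0:640];z=c['z_map'];m=z>0
    return (np.stack([(u-cx)/f*z,(v-cy)/f*z,z],-1)@R.T+p)[m]
P=np.r_[cloud(a),cloud(b)]
P=P[(P[:,2]>-50)]
# max-height grid 50mm
xs=range(150,900,50);ys=range(500,-650,-50)
print('y\\x ',*['%4d'%x for x in xs])
for y in ys:
    r=[]
    for x in xs:
        m=(abs(P[:,0]-x-25)<25)&(abs(P[:,1]-y-25)<25)
        r.append('%4d'%np.percentile(P[m,2],98) if m.sum()>3 else '   .')
    print('%4d'%y,*r)
E
```

```text
y\x   150  200  250  300  350  400  450  500  550  600  650  700  750  800  850
 500    2  170  263  264  109    2    2    7   50   30    2   21   67   66   67
 450    3  330  326  324  170    2    2    7   40   37    2    2   66   67   67
 400  168  361  355  348  166    2    2    2   19    6    2    2    2   89  146
 350   38  352  361  358    2    2    1    2   17    7    5    2    2  102  190
 300    2    2    2   25    1    2    2    2    2    2    7    2    2    2  197
 250    2    2    2    2    2    2    2  156  160   19   19  133  165  143    2
 200    2    2    2    2    2    2  160  104  161   21   21  137  177  143    2
 150    0    1    2    2    2    2    2    5  159    2    2    2    2    7    .
 100  231  247   -8   -2    0    1    1    2    2    2    2    2    2   48   50
  50  299  289  240    .    .   -1    2    2    2    2   43   42    2   48   18
   0  428  431  261    .    .    0    2    2    2    2   43   44    2   49   49
 -50  561  573  246    .    .    1   73   74   71    2    2    2    3    2    3
-100  633  632  624    .  -12    2   68   65   64   56    3  184  184  184  183
-150  635  634  685    .   -1    2   62   60   57   53  182  184  195  208  192
-200  699  700  700    .    0    2   52   52   48   45  183  184  197  421  386
-250  700    .    .    .    0   26   77   42    2    2  184  184  352  728  664
-300  683    .    .   -7    1    2   77   51    2    3  184  184  203  194  206
-350  660    .    .   -3    2    6   52   52    9  173  184  184  184  184  184
-400  633  620    .    0    2   11   51   52   31  182  184  184  184  184  184
-450  579  582    .    1    2   11    9  180  189  187  179  170  182  183  183
-500  474  588   -8    2    2    8  121  171  176  218  217  167    .    .    .
-550  492  582    .    3    3    8  126  171  196  219  218  170    .    .    .
-600  335  334    .    2    2    9    4  163  170  218  218    .    .    .  838
```

```bash
cat >> h.py <<'E'
def down(jaw):  # tool pointing down with jaw axis z at heading jaw (rad)
    x=np.array([0,0,-1.]);z=np.array([np.cos(jaw),np.sin(jaw),0]);return np.c_[x,np.cross(z,x),z]
def goto(o,pos,R):
    C=Ro.from_euler('xyz',o['tcp_rot']).as_matrix()
    t=C.T@(np.array(pos)-o['tool_pos'])/10; w=Ro.from_matrix(C.T@R).as_rotvec()
    print('t cm',t.round(2),'w',w.round(3),'| rows>=',max(np.linalg.norm(t)/4.17,np.degrees(np.linalg.norm(w))/7.16).round(1))
E
python3 - <<'E'
from plant import *
from h import *
o=get_obs();C=Ro.from_euler('xyz',o['tcp_rot']).as_matrix();print(C.round(3),o['joint_positions'].round(3))
c=capture('wrist');R=cam(c)[4];print('cam in tool',(C.T@(c['xyz']-o['tool_pos'])).round(1),(C.T@R).round(2))
for j in(110,-70):
    for s in(0,):goto(o,(470,-30,300),down(np.radians(j)))
E
```

```text
[[-0.     0.951  0.308]
 [ 0.001  0.308 -0.951]
 [-1.     0.    -0.001]] [-1.404  0.342  1.525 -0.     1.275 -0.146]
cam in tool [-158.4   81.7    1.5] [[ 0.   -0.3   0.95]
 [-0.   -0.95 -0.3 ]
 [ 1.    0.   -0.  ]]
t cm [ -7.33  43.79 -35.17] w [ 3.105e+00 -0.000e+00  1.000e-03] | rows>= 24.8
t cm [ -7.33  43.79 -35.17] w [-0.036 -0.001 -0.   ] | rows>= 13.6
```

```bash
python3 -m creep '[{"tx":-7.5,"ty":22,"tz":-17.5,"wx":-0.036},{"tx":-7.5,"ty":22,"tz":-17.5,"wx":-0.036},{"tx":-7.5,"ty":44,"tz":-35,"wx":-0.036},{"tx":-7.5,"ty":44,"tz":-35,"wx":-0.036},{"tx":-7.5,"ty":44,"tz":-35,"wx":-0.036},{"tx":-7.5,"ty":44,"tz":-35,"wx":-0.036},{"tx":-7.5,"ty":44,"tz":-35,"wx":-0.036},{"tx":-7.5,"ty":44,"tz":-35,"wx":-0.036}]'
python3 - <<'E'
from plant import *
from h import *
goto(get_obs(),(470,-30,300),down(np.radians(-70)))
E
```

```text
t cm [ -7.33  43.79 -35.18] w [-0.036 -0.    -0.   ] | rows>= 13.6validation failed for argument at $[0]...
```

```bash
python3 -m creep '[{"tx":-7.5,"ty":22,"tz":-17.5,"wx":-0.036,"wy":0,"wz":0,"gripper":-1}]'; python3 -m creep --help | head -30
python3 - <<'E'
from plant import *
from h import *
goto(get_obs(),(470,-30,300),down(np.radians(-70)))
E
```

```text
time: 0.38
tool_pos: [181.3, -468.8, 235.2]
tcp_rot: [-2.402, 1.569, 2.654]
contact_force: [0.0, -0.1, 0.4]
grip_width: 91.8
t cm [ -6.49  41.97 -31.58] w [-0.005 -0.002  0.002] | rows>= 12.7invalid input: not JSON, or not a number
```

```bash
python3 -m creep '[{"tx":-6.5,"ty":42,"tz":-31.5,"wx":0,"wy":0,"wz":0,"gripper":-1},{"tx":-6.5,"ty":42,"tz":-31.5,"wx":0,"wy":0,"wz":0,"gripper":-1},{"tx":-6.5,"ty":42,"tz":-31.5,"wx":0,"wy":0,"wz":0,"gripper":-1},{"tx":-6.5,"ty":42,"tz":-31.5,"wx":0,"wy":0,"wz":0,"gripper":-1},{"tx":-6.5,"ty":42,"tz":-31.5,"wx":0,"wy":0,"wz":0,"gripper":-1},{"tx":-6.5,"ty":42,"tz":-31.5,"wx":0,"wy":0,"wz":0,"gripper":-1},{"tx":-6.5,"ty":42,"tz":-31.5,"wx":0,"wy":0,"wz":0,"gripper":-1},{"tx":-6.5,"ty":42,"tz":-31.5,"wx":0,"wy":0,"wz":0,"gripper":-1}]'
python3 - <<'E'
from plant import *
from h import *
goto(get_obs(),(470,-30,300),down(np.radians(-70)))
E
```

```text
time: 1.05
tool_pos: [365.3, -187.1, 278.9]
tcp_rot: [0.489, 1.57, -0.733]
contact_force: [0.5, -0.6, -0.4]
grip_width: 91.9
t cm [ -2.11  15.21 -11.19] w [-0.001  0.001 -0.   ] | rows>= 4.6
```

```bash
python3 -m creep '[{"tx":-2,"ty":15.2,"tz":-11.2,"wx":0,"wy":0,"wz":0,"gripper":0.3},{"tx":-2,"ty":15.2,"tz":-11.2,"wx":0,"wy":0,"wz":0,"gripper":0.3},{"tx":-2,"ty":15.2,"tz":-11.2,"wx":0,"wy":0,"wz":0,"gripper":0.3},{"tx":-2,"ty":15.2,"tz":-11.2,"wx":0,"wy":0,"wz":0,"gripper":0.3},{"tx":-2,"ty":15.2,"tz":-11.2,"wx":0,"wy":0,"wz":0,"gripper":0.3},{"tx":-2,"ty":15.2,"tz":-11.2,"wx":0,"wy":0,"wz":0,"gripper":0.3},{"tx":-2,"ty":15.2,"tz":-11.2,"wx":0,"wy":0,"wz":0,"gripper":0.3}]'
python3 - <<'E'
from plant import *
from h import *
c=capture('wrist');save(c,'w1.pkl');crop(c,0,0,640,400,1.2,'w1.png')
E
```

```text
time: 1.63
tool_pos: [469.5, -30.8, 298.1]
tcp_rot: [-1.588, 1.57, -2.808]
contact_force: [-0.1, -0.6, 0.2]
grip_width: 49.5
```

View pics/w1.png

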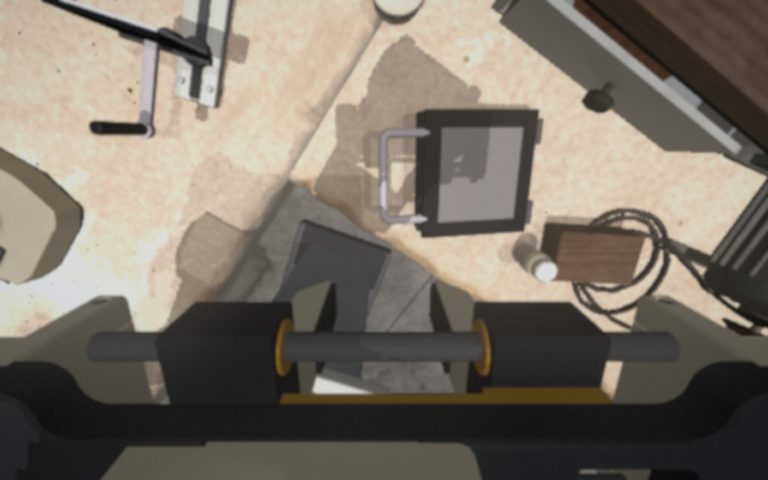

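Wrist view at 1.2x: bar at column 383 from row 133 to 219, case to (540,110)–(527,233), pin base (150,131), pin top (95,127), mirror edge (45,0)–(210,60).

```bash
python3 - <<'E'
from h import *
c=load('w1.pkl');crop(c,300,75,160,130,5,'w1c.png');crop(c,20,0,200,120,4,'w1m.png')
b=load('b.pkl');crop(b,290,145,140,70,5.5,'d1m.png')
E
```

```text
(no output)
```

View pics/w1c.png

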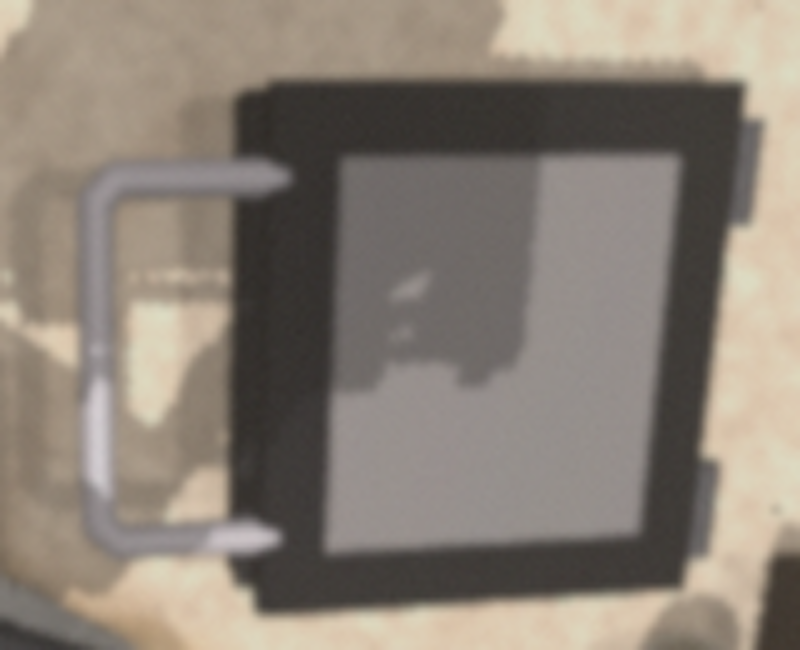

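View pics/w1m.png

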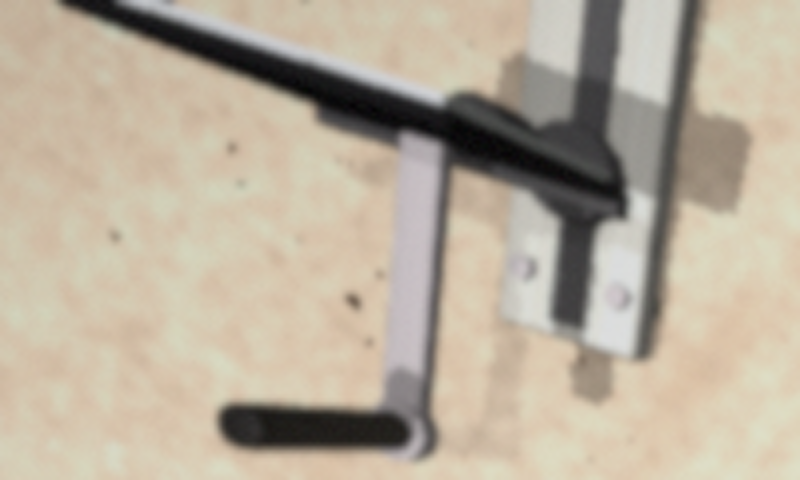

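View pics/d1m.png

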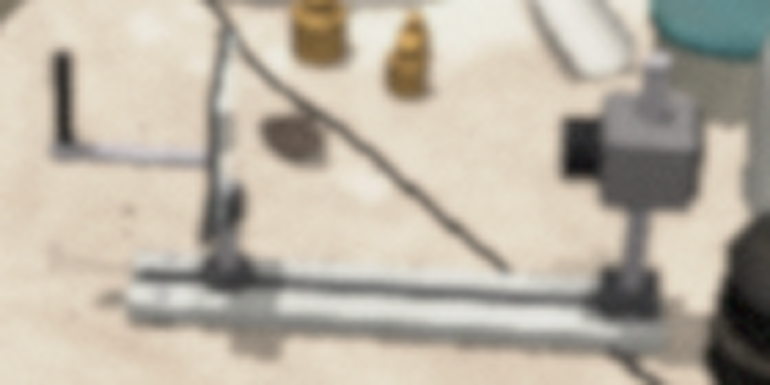

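```bash
cat >> h.py <<'E'
def multi(*obs):
    A=[];B=[]
    for c,uv in obs:
        p,d=ray(c,*uv);d=d/np.linalg.norm(d);M=np.eye(3)-np.outer(d,d);A.append(M);B.append(M@p)
    X=np.linalg.lstsq(np.vstack(A),np.hstack(B),rcond=None)[0]
    return X,[tuple((np.array(proj(c,X))-uv).round(1)) for c,uv in obs]
E
python3 - <<'E'
from h import *
a=load('a.pkl');b=load('b.pkl');w=load('w1.pkl')
S=lambda x,y:(190+x/3,150+y/3); D=lambda x,y:(240+x/3.3,130+y/3.3); W=lambda x,y:(300+x/5,75+y/5); M=lambda x,y:(20+x/4,y/4); D2=lambda x,y:(290+x/5.5,145+y/5.5)
def T(n,*o):
    X,e=multi(*o);print(n,X.round(1),e);return X
L=T('bar -x end',(a,S(630,190)),(b,D(127,352)),(w,W(103,540)))
R=T('bar +x end',(a,S(508,163)),(b,D(248,340)),(w,W(95,177)))
T('L aw',(a,S(630,190)),(w,W(103,540)));T('R aw',(a,S(508,163)),(w,W(95,177)))
print('mid',(L+R)/2,np.degrees(np.arctan2(*(R-L)[[1,0]])),np.linalg.norm(R-L))
T('pin top',(a,S(408,312)),(b,D2(62,55)),(w,M(240,425)))
T('pin base',(a,S(404,362)),(b,D2(65,145)),(w,M(408,428)))
T('lens',(a,S(122,170)),(b,D2(566,148)))
T('coltop',(a,S(66,95)),(b,D2(656,57)))
h1=T('hingeplate A outer mid z?',(b,D(295,540)),(w,W(747,170)))
h2=T('hingeplate B',(b,D(160,557)),(w,W(706,508)))
# panel corners
for n,p in dict(pUL=(340,155),pUR=(682,153),pLR=(638,535),pLL=(325,552)).items(): print(n,depth(w,*W(*p)).round(1))
# rail
for n,p in dict(nearL=(525,320),nearR=(640,357)).items():print(n,plane(w,*M(*p),18).round(1))
print('railfar side',plane(b,*D2(662,318),18).round(1),'near top corners',plane(b,*D2(140,257),18).round(1),plane(b,*D2(128,300),18))
print('rail scene: ',plane(a,*S(65,245),18).round(1),plane(a,*S(115,225),18).round(1),plane(a,*S(382,390),18).round(1),plane(a,*S(343,432),18).round(1))
E
```

```text
bar -x end [457.4 -41.2  70.1] [(np.float64(-2.5), np.float64(-0.1)), (np.float64(-2.0), np.float64(-0.1)), (np.float64(1.2), np.float64(0.5))]
bar +x end [550.7  -5.3  66. ] [(np.float64(-1.6), np.float64(0.2)), (np.float64(-1.3), np.float64(-0.3)), (np.float64(1.9), np.float64(0.3))]
L aw [454.7 -41.4  70.6] [(np.float64(-1.5), np.float64(0.2)), (np.float64(0.8), np.float64(2.4))]
R aw [548.1  -4.   69.9] [(np.float64(-0.9), np.float64(-0.1)), (np.float64(0.3), np.float64(1.8))]
mid [504.03525372 -23.2390622   68.08079992] 21.033563731103037 100.10272306293243
pin top [469.5 227.2 158.7] [(np.float64(-1.0), np.float64(-0.3)), (np.float64(-0.8), np.float64(-0.1)), (np.float64(0.9), np.float64(-0.3))]
pin base [470.9 225.5 100.8] [(np.float64(-0.4), np.float64(-0.3)), (np.float64(-0.5), np.float64(0.3)), (np.float64(-0.6), np.float64(-0.5))]
lens [741.9 237.4 120.4] [(np.float64(-0.8), np.float64(-0.5)), (np.float64(-0.6), np.float64(0.4))]
coltop [784.3 244.8 177.6] [(np.float64(-0.6), np.float64(-0.4)), (np.float64(-0.5), np.float64(0.3))]
hingeplate A outer mid z? [ 619.3 -181.2   30.7] [(np.float64(-0.5), np.float64(0.0)), (np.float64(0.2), np.float64(-0.9))]
hingeplate B [ 525.5 -215.8   34.2] [(np.float64(-0.7), np.float64(-0.1)), (np.float64(0.3), np.float64(-1.0))]
pUL [578.3 -63.   62.3]
pUR [ 613.6 -156.5   44. ]
pLR [ 509.6 -195.8   43.5]
pLL [ 475.  -102.5   63. ]
nearL [505.6 243.   18. ]
nearR [507.6 200.8  18. ]
railfar side [805.3 233.4  18. ] near top corners [510.  242.9  18. ] [510.57346481 201.79470284  18.        ]
rail scene:  [794.2 266.2  18. ] [779.7 224.4  18. ] [503.  207.5  18. ] [500.9 254.6  18. ]
```

```bash
python3 - <<'E'
from plant import *
from h import *
o=get_obs();print(o['grip_width'],o['tool_pos'])
goto(o,(504,-23,140),down(np.radians(-69)))
E
```

```text
45.56191898873358 [469.06385801 -31.65953326 298.11806172]
t cm [15.81  3.59  0.38] w [-0.016  0.     0.001] | rows>= 3.9
```

```bash
python3 -m creep '[{"tx":8,"ty":3.6,"tz":0.4,"wx":-0.016,"wy":0,"wz":0,"gripper":0.3},{"tx":15.8,"ty":3.6,"tz":0.4,"wx":-0.016,"wy":0,"wz":0,"gripper":0.3},{"tx":15.8,"ty":3.6,"tz":0.4,"wx":-0.016,"wy":0,"wz":0,"gripper":0.3},{"tx":15.8,"ty":3.6,"tz":0.4,"wx":-0.016,"wy":0,"wz":0,"gripper":0.3},{"tx":15.8,"ty":3.6,"tz":0.4,"wx":-0.016,"wy":0,"wz":0,"gripper":0.3},{"tx":15.8,"ty":3.6,"tz":0.4,"wx":-0.016,"wy":0,"wz":0,"gripper":0.3},{"tx":15.8,"ty":3.6,"tz":0.4,"wx":-0.016,"wy":0,"wz":0,"gripper":0.3}]'
python3 - <<'E'
from plant import *
from h import *
c=capture('wrist');save(c,'w2.pkl');crop(c,0,0,640,400,1.2,'w2.png')
a=capture('scene');crop(a,290,100,150,150,4,'s2.png')
goto(get_obs(),(504,-23,50),down(np.radians(-69)))
E
```

```text
time: 2.27
tool_pos: [505.2, -24.3, 142.5]
tcp_rot: [0.931, 1.568, -0.276]
contact_force: [-0.4, -0.4, 0.1]
grip_width: 32.1
t cm [ 9.32 -0.16 -0.19] w [-0.003  0.003 -0.004] | rows>= 2.2
```

View pics/w2.png

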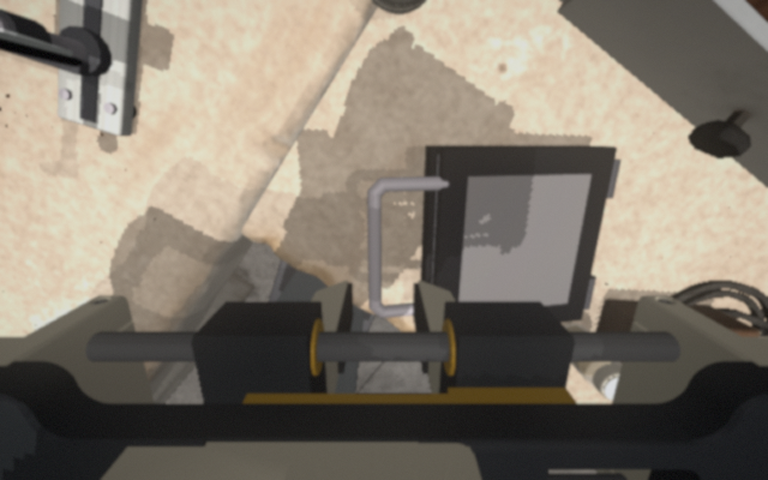

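View pics/s2.png

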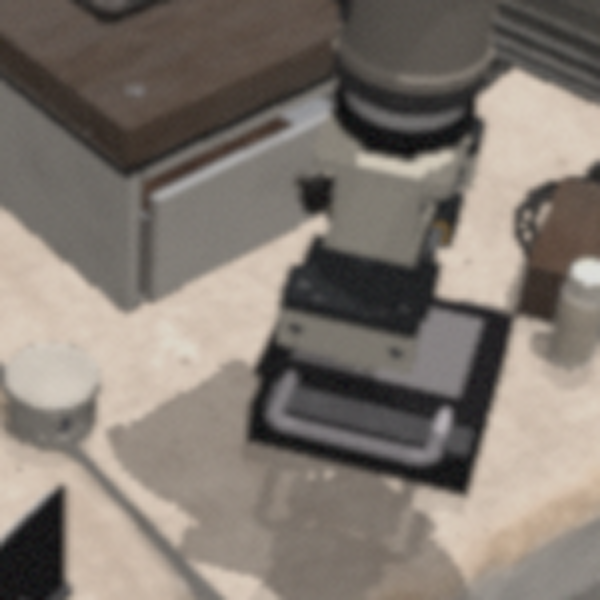

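Wrist view: the bar (col ≈377, rows 185–312) lies between the fingers (335–430), about 4 mm to the −z side. I'll descend with that correction.

```bash
python3 -m creep '[{"tx":3,"ty":-0.1,"tz":-0.3,"wx":0,"wy":0,"wz":0,"gripper":0.3},{"tx":6,"ty":-0.1,"tz":-0.3,"wx":0,"wy":0,"wz":0,"gripper":0.3},{"tx":8,"ty":-0.1,"tz":-0.3,"wx":0,"wy":0,"wz":0,"gripper":0.3},{"tx":9.2,"ty":-0.1,"tz":-0.3,"wx":0,"wy":0,"wz":0,"gripper":0.3},{"tx":9.2,"ty":-0.1,"tz":-0.3,"wx":0,"wy":0,"wz":0,"gripper":0.3},{"tx":9.2,"ty":-0.1,"tz":-0.3,"wx":0,"wy":0,"wz":0,"gripper":0.3}]'
python3 - <<'E'
from plant import *
from h import *
c=capture('wrist');save(c,'w3.pkl');crop(c,220,200,260,120,3,'w3.png')
b=capture('side');crop(b,240,180,150,130,5,'d3.png')
E
```

```text
time: 2.87
tool_pos: [503.3, -21.2, 49.9]
tcp_rot: [0.965, 1.569, -0.241]
contact_force: [0.8, 0.1, 0.8]
grip_width: 32.3
```

View pics/w3.png

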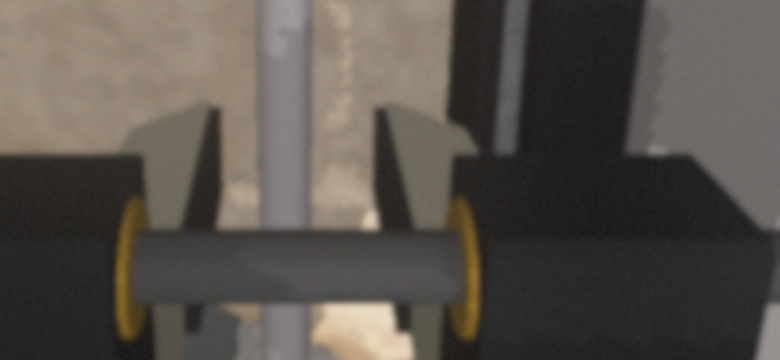

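View pics/d3.png

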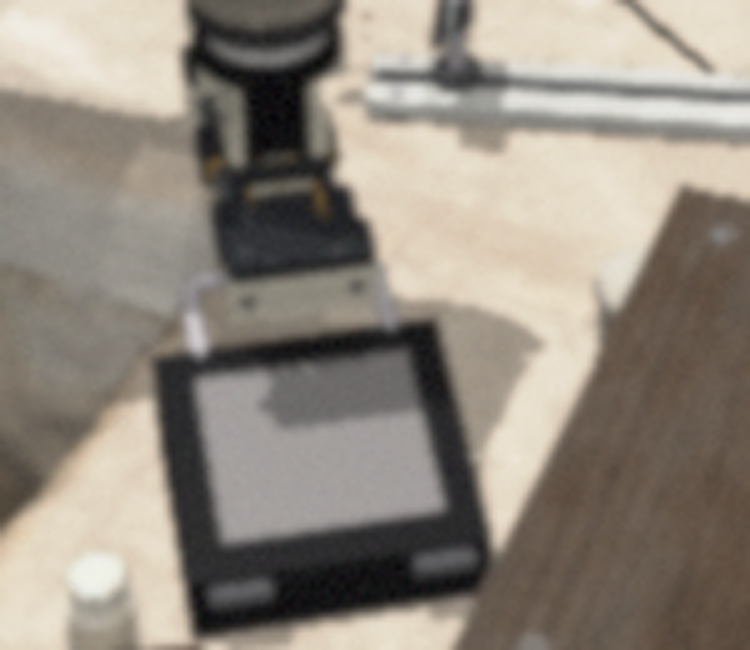

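The bar (col ≈285) sits between the fingers (217–378), so I'll close.

```bash
python3 -m creep '[{"tx":0,"ty":0,"tz":-0.15,"wx":0,"wy":0,"wz":0,"gripper":1},{"tx":0,"ty":0,"tz":-0.15,"wx":0,"wy":0,"wz":0,"gripper":1},{"tx":0,"ty":0,"tz":-0.15,"wx":0,"wy":0,"wz":0,"gripper":1},{"tx":0,"ty":0,"tz":-0.15,"wx":0,"wy":0,"wz":0,"gripper":1},{"tx":0,"ty":0,"tz":-0.15,"wx":0,"wy":0,"wz":0,"gripper":1},{"tx":0,"ty":0,"tz":-0.15,"wx":0,"wy":0,"wz":0,"gripper":1}]'
python3 -m creep '[{"tx":0,"ty":0,"tz":0,"wx":0,"wy":0,"wz":0,"gripper":1},{"tx":0,"ty":0,"tz":0,"wx":0,"wy":0,"wz":0,"gripper":1}]'
python3 - <<'E'
from plant import *
from h import *
o=get_obs()
C=Ro.from_euler('xyz',o['tcp_rot']).as_matrix();g=o['tool_pos']-19*C[:,0];print('grasp',g,o['grip_width'])
# waypoints, a0 from bar height
z0=69.5
from scipy.optimize import brentq
a0=brentq(lambda a:187*np.sin(a)+4*np.cos(a)+32-z0,0,1)
for a in [a0,.3,.4,.5,.6,.7,.8,.88,.958]:
    H=lambda a:(187*np.cos(a)-4*np.sin(a),187*np.sin(a)+4*np.cos(a))
    print(round(a,3),'tx',round((H(a0)[1]-H(a)[1])/10,2),'tz',round((H(a0)[0]-H(a)[0])/10,2))
E
```

```text
time: 3.47
tool_pos: [502.0, -19.1, 48.6]
tcp_rot: [2.29, 1.57, 1.084]
contact_force: [-0.6, 3.3, 1.1]
grip_width: 8.8
time: 3.63
tool_pos: [501.9, -19.0, 48.4]
tcp_rot: [2.75, 1.57, 1.544]
contact_force: [0.1, 4.8, 2.7]
grip_width: 8.6
grasp [501.94750851 -19.03865938  67.43751252] 8.5968126898301
0.18 tx 0.0 tz 0.0
0.3 tx -2.16 tz 0.58
0.4 tx -3.9 tz 1.26
0.5 tx -5.57 tz 2.11
0.6 tx -7.14 tz 3.12
0.7 tx -8.6 tz 4.28
0.8 tx -9.94 tz 5.58
0.88 tx -10.92 tz 6.72
0.958 tx -11.78 tz 7.9
```

```bash
python3 -m creep '[{"tx":-1.1,"ty":0,"tz":0.3,"wx":0,"wy":0,"wz":0,"gripper":1},{"tx":-2.2,"ty":0,"tz":0.6,"wx":0,"wy":0,"wz":0,"gripper":1},{"tx":-3.0,"ty":0,"tz":0.9,"wx":0,"wy":0,"wz":0,"gripper":1},{"tx":-3.9,"ty":0,"tz":1.25,"wx":0,"wy":0,"wz":0,"gripper":1},{"tx":-4.7,"ty":0,"tz":1.65,"wx":0,"wy":0,"wz":0,"gripper":1},{"tx":-5.6,"ty":0,"tz":2.1,"wx":0,"wy":0,"wz":0,"gripper":1},{"tx":-5.6,"ty":0,"tz":2.1,"wx":0,"wy":0,"wz":0,"gripper":1},{"tx":-5.6,"ty":0,"tz":2.1,"wx":0,"wy":0,"wz":0,"gripper":1}]'
python3 - <<'E'
from plant import *
from h import *
b=capture('side');crop(b,240,180,150,130,5,'d4.png');a=capture('scene');crop(a,290,100,150,150,4,'s4.png')
E
```

```text
time: 4.3
tool_pos: [509.2, -38.2, 104.8]
tcp_rot: [2.966, 1.569, 1.76]
contact_force: [-0.9, 7.6, 5.0]
grip_width: 9.1
```

View pics/d4.png

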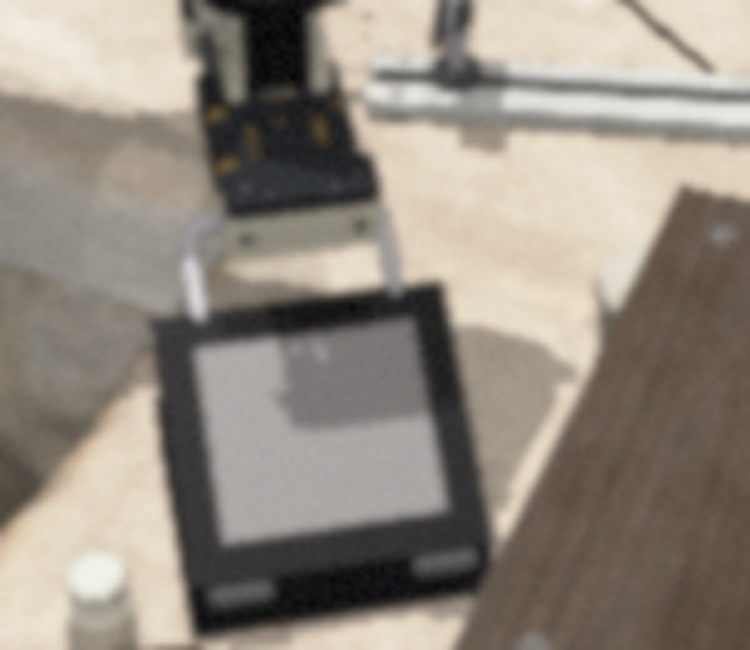

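View pics/s4.png

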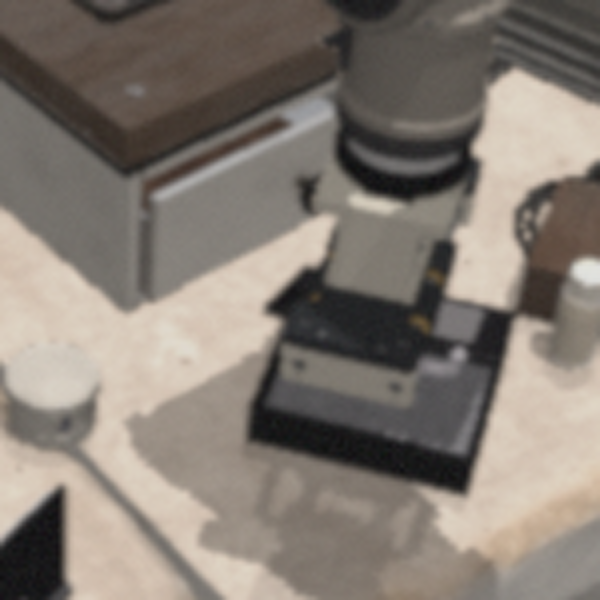

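```bash
python3 -m creep '[{"tx":-0.8,"ty":0,"tz":0.45,"wx":0,"wy":0,"wz":0,"gripper":1},{"tx":-1.55,"ty":0,"tz":1.0,"wx":0,"wy":0,"wz":0,"gripper":1},{"tx":-2.3,"ty":0,"tz":1.55,"wx":0,"wy":0,"wz":0,"gripper":1},{"tx":-3.0,"ty":0,"tz":2.15,"wx":0,"wy":0,"wz":0,"gripper":1},{"tx":-3.7,"ty":0,"tz":2.8,"wx":0,"wy":0,"wz":0,"gripper":1},{"tx":-4.35,"ty":0,"tz":3.45,"wx":0,"wy":0,"wz":0,"gripper":1},{"tx":-4.35,"ty":0,"tz":3.45,"wx":0,"wy":0,"wz":0,"gripper":1}]'
python3 -m creep '[{"tx":-0.5,"ty":0,"tz":0.6,"wx":0,"wy":0,"wz":0,"gripper":1},{"tx":-0.95,"ty":0,"tz":1.15,"wx":0,"wy":0,"wz":0,"gripper":1},{"tx":-1.2,"ty":0,"tz":1.5,"wx":0,"wy":0,"wz":0,"gripper":1},{"tx":-1.2,"ty":0,"tz":1.5,"wx":0,"wy":0,"wz":0,"gripper":1},{"tx":-1.2,"ty":0,"tz":1.5,"wx":0,"wy":0,"wz":0,"gripper":1}]'
python3 - <<'E'
from plant import *
from h import *
o=get_obs();C=Ro.from_euler('xyz',o['tcp_rot']).as_matrix();g=o['tool_pos']-19*C[:,0];print('grasp',g,o['grip_width'])
b=capture('side');save(b,'b5.pkl');crop(b,240,150,150,150,4,'d5.png');a=capture('scene');save(a,'a5.pkl');crop(a,290,100,150,150,4,'s5.png')
E
```

```text
time: 4.98
tool_pos: [521.3, -69.8, 149.5]
tcp_rot: [3.04, 1.567, 1.833]
contact_force: [-5.0, 12.0, 15.1]
grip_width: 9.1
time: 5.4
tool_pos: [526.3, -82.7, 161.9]
tcp_rot: [2.951, 1.567, 1.745]
contact_force: [-8.4, 14.1, 20.5]
grip_width: 8.8
grasp [526.27005648 -82.77415619 180.86433194] 8.801684391372214
```

View pics/d5.png

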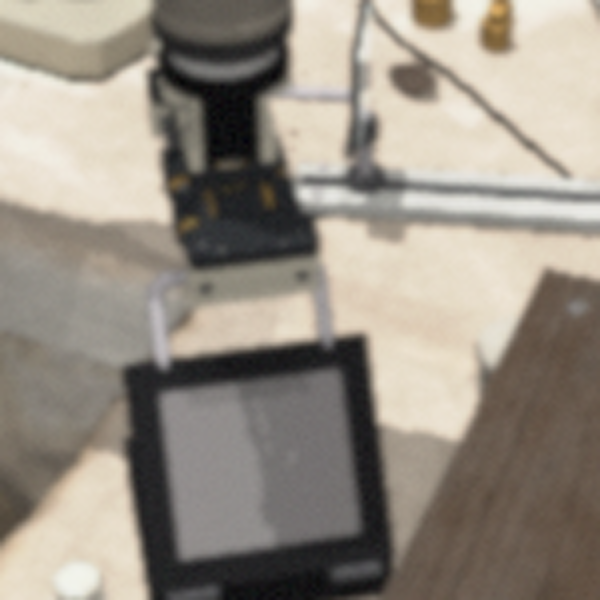

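View pics/s5.png

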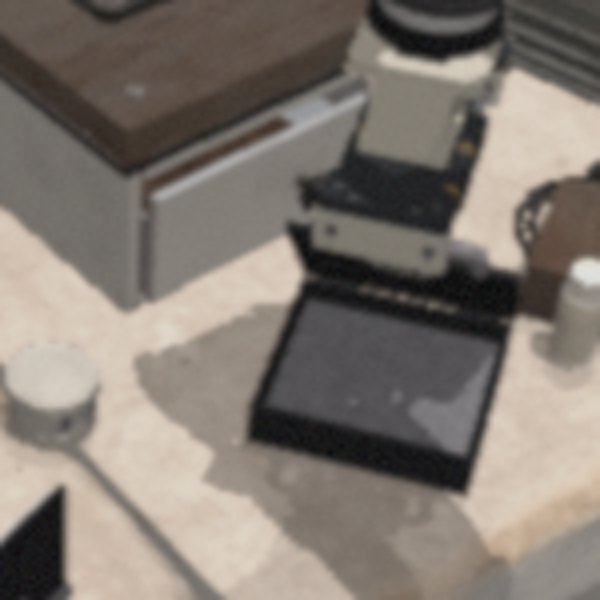

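```bash
cat >> h.py <<'E'
def cloud(c,x0,y0,x1,y1):
    f,cx,cy,p,R=cam(c);v,u=np.mgrid[y0:y1,x0:x1];z=c['z_map'][y0:y1,x0:x1]
    return np.stack([(u-cx)/f*z,(v-cy)/f*z,z],-1)@R.T+p
def lidplane(b,x0,y0,x1,y1):
    P=cloud(b,x0,y0,x1,y1).reshape(-1,3)
    for k in range(4):
        c=P.mean(0);n=np.linalg.svd(P-c)[2][2];n*=np.sign(n[2]);d=(P-c)@n;P=P[abs(d)<max(2.5*np.median(abs(d)),1)]
    print('n',n.round(4),'c',c.round(1),'tilt',np.arccos(n[2]).round(4),'azim',np.degrees(np.arctan2(n[1],n[0])).round(2),'rms',d.std().round(2),len(P)); return n,c
E
python3 - <<'E'
from plant import *
from h import *
b=load('b5.pkl')
lidplane(b,283,250,325,285)
b0=load('b.pkl');lidplane(b0,283,258,325,285)
a=load('a5.pkl')
# camera block cloud both
for c,w in((a,(198,180,236,218)),(b0,(392,160,420,186))):
    P=cloud(c,*w).reshape(-1,3);P=P[P[:,2]>85]
    print(len(P),np.percentile(P,[2,50,98],axis=0).round(1))
    h=P[P[:,2]<150]; print('top z hist',np.histogram(P[:,2],bins=np.arange(85,190,5)))
crop(a,190,165,60,60,10,'sl.png');crop(b0,380,150,60,60,10,'dl.png')
E
```

```text
n [-0.1044  0.7015  0.705 ] c [ 554.6 -162.4   92.2] tilt 0.7884 azim 98.47 rms 24.03 1470
n [-0.103   0.6819  0.7242] c [ 549.2 -140.3   56.4] tilt 0.761 azim 98.59 rms 18.97 1134
847 [[736.7 222.8 104.6]
 [768.5 253.9 137.6]
 [803.7 283.2 177.9]]
top z hist (array([  0,   0,   3,  19,  24,  37,  49,  66,  83,  85, 114, 244,  41,
        12,   9,  11,  11,  13,  19,   4]), array([ 85,  90,  95, 100, 105, 110, 115, 120, 125, 130, 135, 140, 145,
       150, 155, 160, 165, 170, 175, 180, 185]))
499 [[742.2 215.3 100. ]
 [782.4 225.6 133. ]
 [814.4 265.  161.4]]
top z hist (array([  0,   0,   9,  22,  31,  33,  36,  39,  44,  57,  63, 122,  17,
         4,   8,   8,   4,   0,   0,   0]), array([ 85,  90,  95, 100, 105, 110, 115, 120, 125, 130, 135, 140, 145,
       150, 155, 160, 165, 170, 175, 180, 185]))
```

View pics/sl.png

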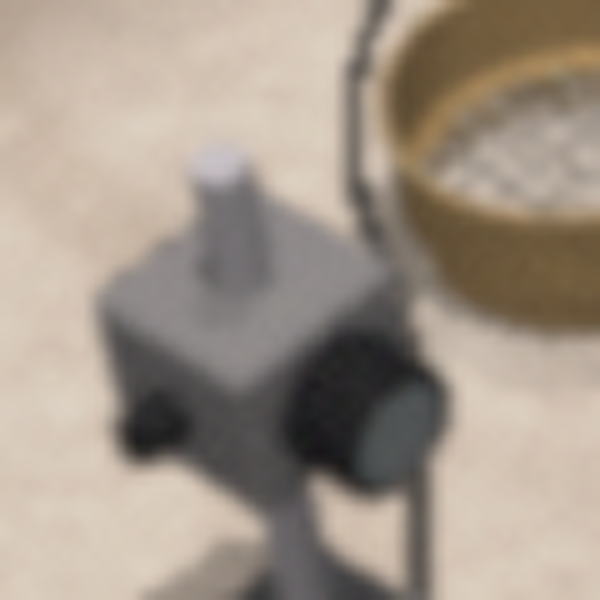

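View pics/dl.png

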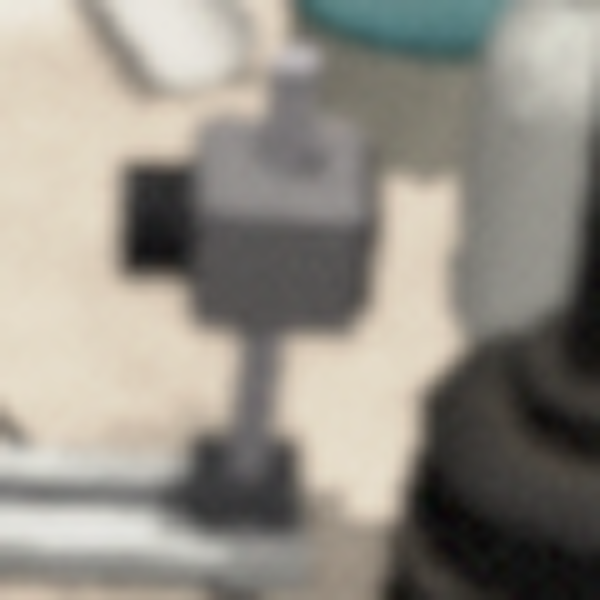

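```bash
sed -i 's/    for k in range(4):/    P=P[P[:,2]<300];P=P[P[:,2]>10]\n    for k in range(8):/' h.py
python3 - <<'E'
from h import *
b=load('b5.pkl');b0=load('b.pkl');a=load('a5.pkl')
lidplane(b,283,250,325,285)
lidplane(b0,283,258,325,285)
P=cloud(b0,283,258,325,285);z=b0['z_map'][258:285,283:325];print((z==0).mean())
S=lambda x,y:(190+x/10,165+y/10); D=lambda x,y:(380+x/10,150+y/10)
for n,p,q in(('lens',(403,435),(125,218)),('block corner near',(242,385),(200,215)),('coltop',(218,163),(298,60)),('colfoot on block',(238,275),(298,160))):
    X,e=multi((a,S(*p)),(b0,D(*q)));print(n,X.round(1),e)
# block top patch
for c,w in((a,(203,189,209,196)),(a,(217,193,222,198)),(b0,(400,165,405,170)),(b0,(412,165,416,170))):
    Q=cloud(c,*w).reshape(-1,3);print('top',np.median(Q,0).round(1),Q[:,2].std().round(1))
# bench check near
for c,w in((a,(205,235,215,245)),(b0,(385,195,388,198)),(a,(350,240,360,245))):
    Q=cloud(c,*w).reshape(-1,3);print('bench',np.median(Q,0).round(1))
E
```

```text
n [ 0.2802 -0.7221  0.6325] c [ 553.8 -158.9   88.7] tilt 0.886 azim -68.79 rms 1.67 1267
n [ 0.0634 -0.1556  0.9858] c [ 548.4 -134.7   50.9] tilt 0.1688 azim -67.84 rms 1.42 958
0.006172839506172839
lens [740.3 240.7 118.2] [(np.float64(-0.9), np.float64(-0.6)), (np.float64(-0.7), np.float64(0.4))]
block corner near [769.2 254.  119. ] [(np.float64(2.3), np.float64(1.5)), (np.float64(1.8), np.float64(-1.1))]
coltop [786.2 243.7 176.5] [(np.float64(-0.5), np.float64(-0.3)), (np.float64(-0.4), np.float64(0.3))]
colfoot on block [788.5 243.9 141.5] [(np.float64(-1.0), np.float64(-0.7)), (np.float64(-0.8), np.float64(0.5))]
top [797.8 256.3 143.3] 120.8
top [768.3 243.1 143.5] 1.6
top [768.4 235.1 142.3] 2.1
top [801.4 239.9 142.8] 1.7
bench [ 7.919e+02  2.778e+02 -6.000e-01]
bench [729.6 258.9  16. ]
bench [513.9  49.5  -0.9]
```

```bash
python3 -m creep '[{"tx":-0.4,"ty":0,"tz":0.4,"wx":0,"wy":0,"wz":0,"gripper":1},{"tx":-0.8,"ty":0,"tz":0.8,"wx":0,"wy":0,"wz":0,"gripper":1},{"tx":-0.8,"ty":0,"tz":0.8,"wx":0,"wy":0,"wz":0,"gripper":1},{"tx":-0.8,"ty":0,"tz":0.8,"wx":0,"wy":0,"wz":0,"gripper":1}]'
python3 - <<'E'
from plant import *
from h import *
b=capture('side');save(b,'b6.pkl');lidplane(b,283,250,325,285)
b=capture('side');lidplane(b,283,250,325,285)
o=get_obs();C=Ro.from_euler('xyz',o['tcp_rot']).as_matrix();g=o['tool_pos']-19*C[:,0];print('grasp',g,o['contact_force'])
E
```

```text
time: 5.83
tool_pos: [529.6, -91.6, 169.3]
tcp_rot: [2.791, 1.569, 1.585]
contact_force: [-4.1, 7.5, 13.3]
grip_width: 8.7
n [ 0.2928 -0.7605  0.5795] c [ 554.8 -162.    91.5] tilt 0.9526 azim -68.94 rms 1.46 1170
n [ 0.2945 -0.7567  0.5837] c [ 554.8 -162.    91.5] tilt 0.9475 azim -68.73 rms 1.5 1187
grasp [529.60813289 -91.61883174 188.27011656] [-5.03702373  7.1357658  13.04020418]
```

```bash
python3 -m creep '[{"tx":-0.12,"ty":0,"tz":-0.09,"wx":0,"wy":0,"wz":0,"gripper":1},{"tx":-0.12,"ty":0,"tz":-0.09,"wx":0,"wy":0,"wz":0,"gripper":1},{"tx":-0.12,"ty":0,"tz":-0.09,"wx":0,"wy":0,"wz":0,"gripper":0.4},{"tx":-0.12,"ty":0,"tz":-0.09,"wx":0,"wy":0,"wz":0,"gripper":0.4},{"tx":-0.12,"ty":0,"tz":-0.09,"wx":0,"wy":0,"wz":0,"gripper":0.4},{"tx":-0.12,"ty":0,"tz":-0.09,"wx":0,"wy":0,"wz":0,"gripper":0.4}]'
python3 - <<'E'
from plant import *
from h import *
b=capture('side');lidplane(b,283,250,325,285)
b=capture('side');lidplane(b,283,250,325,285)
c=capture('wrist');crop(c,0,0,640,400,1.2,'w6.png')
E
```

```text
time: 6.43
tool_pos: [529.6, -92.3, 168.8]
tcp_rot: [-1.076, 1.57, -2.283]
contact_force: [0.3, -0.1, 0.3]
grip_width: 26.9
n [ 0.2896 -0.7589  0.5833] c [ 554.  -162.2   91.5] tilt 0.948 azim -69.12 rms 1.5 1150
n [ 0.2858 -0.7587  0.5854] c [ 554.6 -161.5   92. ] tilt 0.9454 azim -69.36 rms 1.58 1197
```

View pics/w6.png

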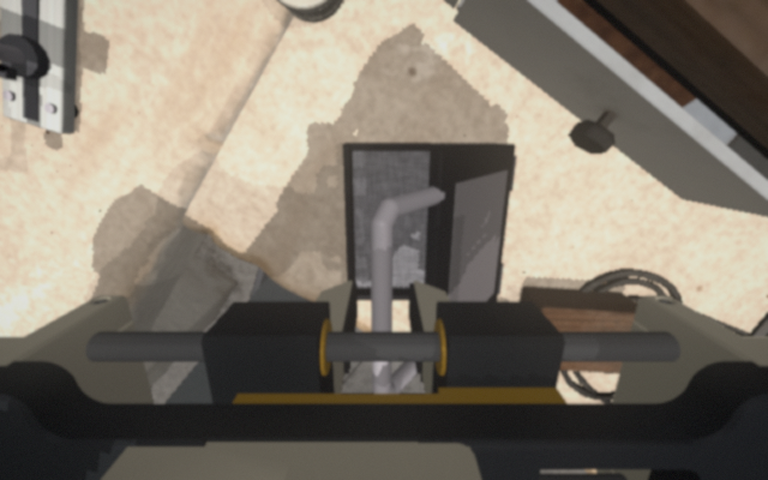

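The lid stays at about 0.946 rad and the bar hangs free between the fingers (col 380). Retreating straight up.

```bash
python3 -m creep '[{"tx":-4,"ty":0,"tz":0,"wx":0,"wy":0,"wz":0,"gripper":0.4},{"tx":-8,"ty":0,"tz":0,"wx":0,"wy":0,"wz":0,"gripper":0.4},{"tx":-12,"ty":0,"tz":0,"wx":0,"wy":0,"wz":0,"gripper":0.4},{"tx":-15,"ty":0,"tz":0,"wx":0,"wy":0,"wz":0,"gripper":0.4},{"tx":-15,"ty":0,"tz":0,"wx":0,"wy":0,"wz":0,"gripper":0.4}]'
python3 - <<'E'
from plant import *
from h import *
o=get_obs();print(o['joint_positions'].round(2))
b=capture('side');save(b,'b7.pkl');lidplane(b,283,250,325,285)
a=capture('scene');save(a,'a7.pkl')
goto(o,(420,120,330),down(np.radians(-87)))
E
```

```text
time: 7.0
tool_pos: [531.8, -92.7, 326.2]
tcp_rot: [0.875, 1.558, -0.331]
contact_force: [-0.7, 0.1, 0.9]
grip_width: 27.8
[-0.31  0.31  1.3  -0.    1.52  0.89]
n [ 0.2891 -0.7592  0.5832] c [ 554.4 -161.9   91.9] tilt 0.9482 azim -69.15 rms 1.89 1306
t cm [ -0.6   -2.86 -23.85] w [ 0.312  0.007 -0.011] | rows>= 5.8
```

```bash
python3 - <<'E'
from plant import *
from h import *
o=get_obs()
goto(o,(480,226,320),down(np.radians(-87)))
E
sleep 0
```

```text
t cm [ -0.04   6.68 -31.5 ] w [ 0.312  0.002 -0.002] | rows>= 7.7
```

```bash
python3 -m creep '[{"tx":-0.5,"ty":6.7,"tz":-31.5,"wx":0.312,"wy":0,"wz":0,"gripper":0.4},{"tx":-0.5,"ty":6.7,"tz":-31.5,"wx":0.312,"wy":0,"wz":0,"gripper":0.4},{"tx":-0.5,"ty":6.7,"tz":-31.5,"wx":0.312,"wy":0,"wz":0,"gripper":0.4},{"tx":-0.5,"ty":6.7,"tz":-31.5,"wx":0.312,"wy":0,"wz":0,"gripper":0.4},{"tx":-0.5,"ty":6.7,"tz":-31.5,"wx":0.312,"wy":0,"wz":0,"gripper":0.4},{"tx":-0.5,"ty":6.7,"tz":-31.5,"wx":0.312,"wy":0,"wz":0,"gripper":0.4},{"tx":-0.5,"ty":6.7,"tz":-31.5,"wx":0.312,"wy":0,"wz":0,"gripper":0.4},{"tx":-0.5,"ty":6.7,"tz":-31.5,"wx":0.312,"wy":0,"wz":0,"gripper":0.4}]'
python3 -m creep '[{"tx":0,"ty":0,"tz":-0.1,"wx":0,"wy":0,"wz":0,"gripper":0.4},{"tx":0,"ty":0,"tz":-0.1,"wx":0,"wy":0,"wz":0,"gripper":0.4},{"tx":0,"ty":0,"tz":-0.1,"wx":0,"wy":0,"wz":0,"gripper":0.4}]'
python3 - <<'E'
from plant import *
from h import *
c=capture('wrist');save(c,'w8.pkl');crop(c,0,0,640,400,1.2,'w8.png')
goto(get_obs(),(480,226,320),down(np.radians(-87)))
E
```

```text
time: 7.77
tool_pos: [478.3, 228.4, 322.1]
tcp_rot: [-1.364, 1.567, -2.881]
contact_force: [0.8, 0.2, 0.4]
grip_width: 27.6
time: 8.02
tool_pos: [479.4, 226.8, 322.5]
tcp_rot: [-1.084, 1.568, -2.602]
contact_force: [0.4, -0.1, -0.1]
grip_width: 27.7
t cm [0.29 0.03 0.03] w [-0.     0.001  0.002] | rows>= 0.1
```

View pics/w8.png

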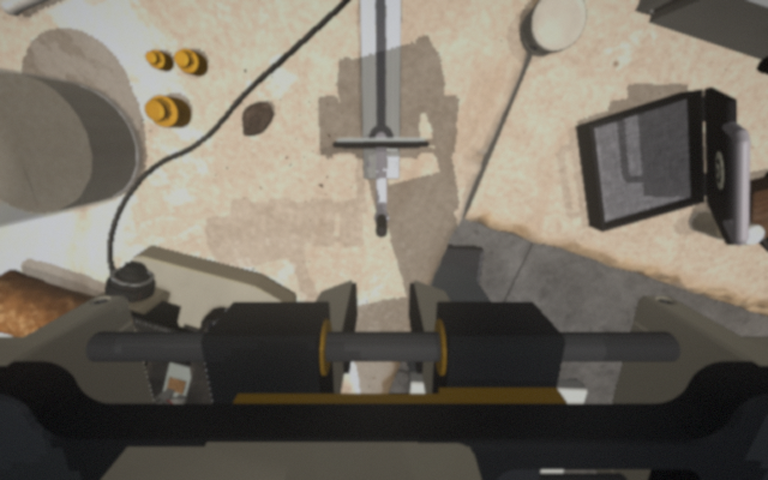

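```bash
python3 -m creep '[{"tx":-3,"ty":4,"tz":0,"wx":0,"wy":0,"wz":0,"gripper":0.4},{"tx":-3,"ty":8,"tz":0,"wx":0,"wy":0,"wz":0,"gripper":0.4},{"tx":-3,"ty":12,"tz":0,"wx":0,"wy":0,"wz":0,"gripper":0.4},{"tx":-3,"ty":16,"tz":0,"wx":0,"wy":0,"wz":0,"gripper":0.4},{"tx":-3,"ty":18,"tz":0,"wx":0,"wy":0,"wz":0,"gripper":0.4},{"tx":-3,"ty":18,"tz":0,"wx":0,"wy":0,"wz":0,"gripper":0.4},{"tx":-3,"ty":18,"tz":0,"wx":0,"wy":0,"wz":0,"gripper":0.4}]'
python3 - <<'E'
from plant import *
from h import *
c=capture('wrist');save(c,'w9.pkl');crop(c,0,0,640,400,1.2,'w9.png')
w=load('w8.pkl');crop(w,260,0,120,200,3,'w8r.png');crop(w,470,60,170,150,4.5,'w8t.png')
E
```

```text
time: 8.65
tool_pos: [660.9, 234.4, 351.3]
tcp_rot: [-1.31, 1.567, -2.831]
contact_force: [0.8, -0.3, -0.2]
grip_width: 27.4
```

View pics/w9.png

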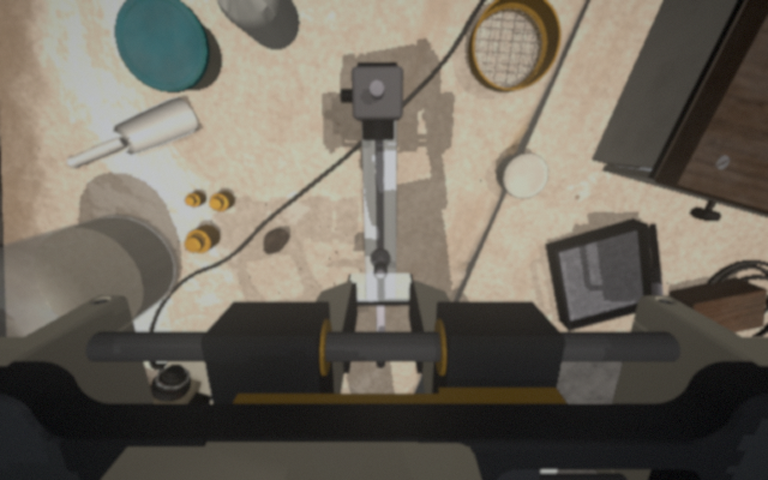

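View pics/w8r.png

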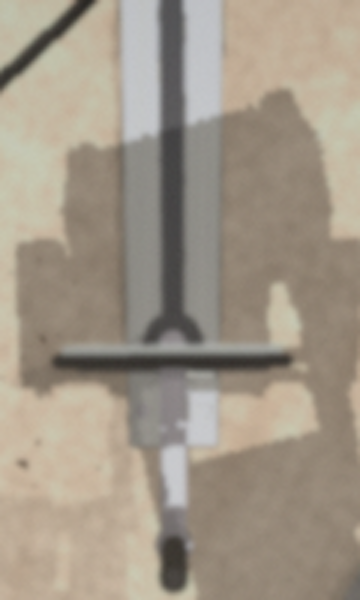

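View pics/w8t.png

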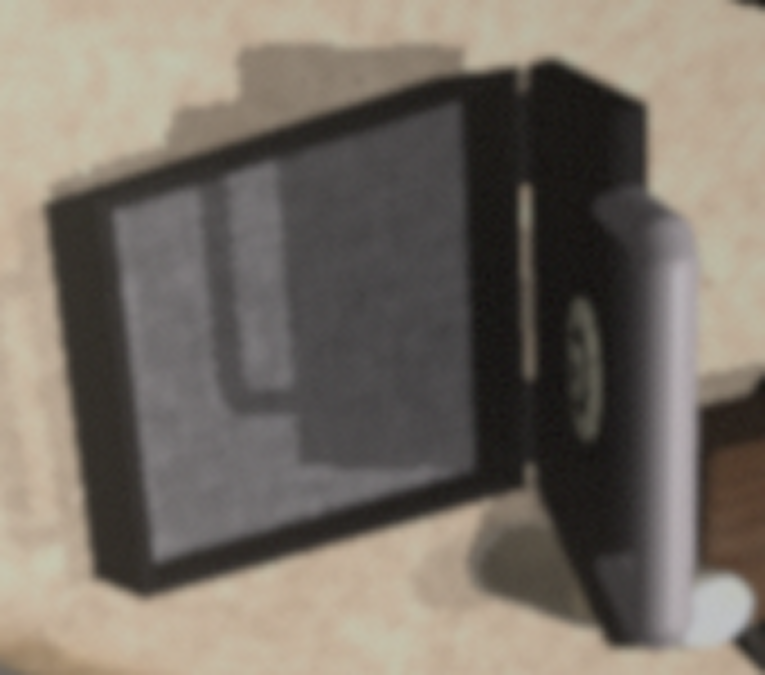

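Target visible in the second-to-last wrist view at pixel (600,142); pin at (318,189); rail runs vertically at columns 300–334. Working out the geometry.

```bash
python3 - <<'E'
from h import *
w=load('w8.pkl');v=load('w9.pkl');crop(v,280,40,80,210,3.5,'w9r.png')
W=lambda x,y:(260+x/3,y/3);T=lambda x,y:(470+x/4.5,60+y/4.5)
print('target',plane(w,*T(585,368),121).round(1),depth(w,*T(585,368)).round(1))
A=[plane(w,*W(*p),18) for p in((121,3),(131,440),(222,3),(217,440))]
for p in A:print(p.round(1))
hd=lambda p,q:np.degrees(np.arctan2(*(p-q)[[1,0]])).round(2)
print('head',hd(A[0],A[1]),hd(A[2],A[3]))
m1=plane(w,*W(55,359),158);m2=plane(w,*W(292,359),158);print('mirror top back?',m1,m2,hd(m1,m2)-90)
X,e=multi((w,W(174,540)),(v,(380/1.2,365/1.2)));print(X,e)
print('pin top @162',plane(w,*W(174,580),162), 'top edge y?',plane(w,*W(174,545),162))
E
```

```text
target [ 545.4 -133.1  121. ] [ 545.9 -121.1  132.9]
[712.2 263.9  18. ]
[506.6 251.6  18. ]
[714.7 215.8  18. ]
[509.2 204.1  18. ]
head 3.42 3.25
mirror top back? [551.81381493 274.57209104 158.        ] [556.54121027 185.87856679 158.        ] 3.049999999999997
[493.20080136 227.13381969 193.45179883] [(np.float64(-0.3), np.float64(-0.0)), (np.float64(0.3), np.float64(0.0))]
pin top @162 [469.24240704 225.58028522 162.        ] top edge y? [483.66373935 226.33673576 162.        ]
```

View pics/w9r.png

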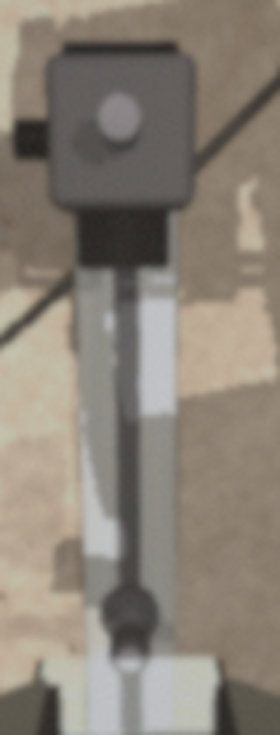

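```bash
python3 - <<'E'
from plant import *
from h import *
o=get_obs();print(o['joint_positions'].round(2))
goto(o,(470.3,226,230),down(np.radians(-86.8)))
E
```

```text
[ 0.23  0.68  0.63 -0.    1.84  1.75]
t cm [ 12.33 -18.95  -0.06] w [-0.005  0.     0.002] | rows>= 5.4
```

```bash
python3 -m creep '[{"tx":0,"ty":-4,"tz":0,"wx":0,"wy":0,"wz":0,"gripper":0.2},{"tx":0,"ty":-8,"tz":0,"wx":0,"wy":0,"wz":0,"gripper":0.2},{"tx":0,"ty":-12,"tz":0,"wx":0,"wy":0,"wz":0,"gripper":0.2},{"tx":0,"ty":-16,"tz":0,"wx":-0.005,"wy":0,"wz":0,"gripper":0.2},{"tx":0,"ty":-19,"tz":0,"wx":-0.005,"wy":0,"wz":0,"gripper":0.2},{"tx":4,"ty":-19,"tz":0,"wx":-0.005,"wy":0,"wz":0,"gripper":0.2},{"tx":8,"ty":-19,"tz":0,"wx":-0.005,"wy":0,"wz":0,"gripper":0.2},{"tx":12,"ty":-19,"tz":0,"wx":-0.005,"wy":0,"wz":0,"gripper":0.2}]'
python3 -m creep '[{"tx":0.2,"ty":0,"tz":0,"wx":0,"wy":0,"wz":0,"gripper":0.2},{"tx":0.2,"ty":0,"tz":0,"wx":0,"wy":0,"wz":0,"gripper":0.2},{"tx":0.2,"ty":0,"tz":0,"wx":0,"wy":0,"wz":0,"gripper":0.2}]'
python3 - <<'E'
from plant import *
from h import *
c=capture('wrist');save(c,'w10.pkl');crop(c,170,0,300,330,1.8,'w10.png')
b=capture('side');crop(b,270,110,100,100,6,'d10.png')
goto(get_obs(),(470.3,226,120),down(np.radians(-86.8)))
E
```

```text
time: 9.37
tool_pos: [468.1, 226.3, 235.4]
tcp_rot: [1.8, 1.565, 0.287]
contact_force: [0.3, 0.6, -0.1]
grip_width: 36.7
time: 9.62
tool_pos: [470.5, 226.8, 234.9]
tcp_rot: [1.795, 1.567, 0.282]
contact_force: [-0.3, -0.3, 0.2]
grip_width: 36.5
t cm [11.52 -0.16  0.12] w [ 0.002 -0.001 -0.005] | rows>= 2.8
```

View pics/w10.png

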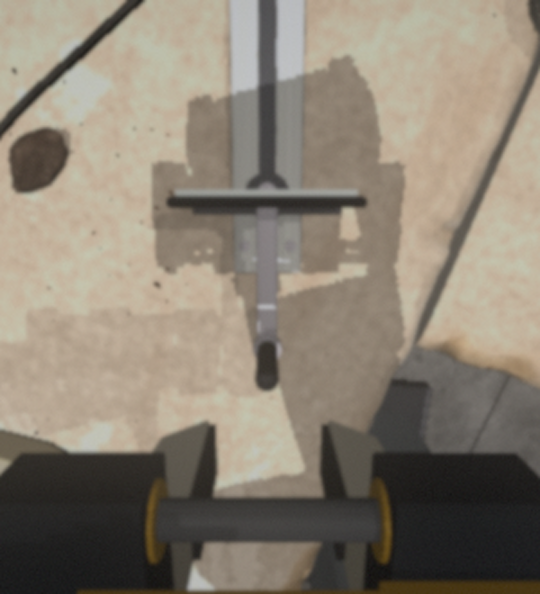

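View pics/d10.png

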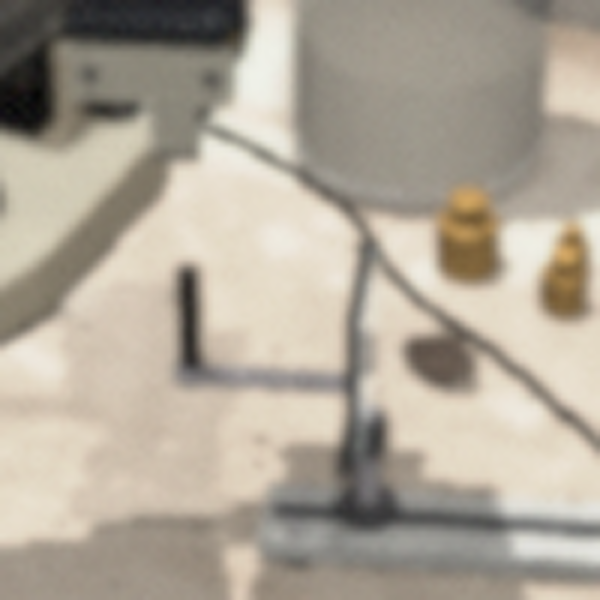

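Pin (267,360 in the crop) is centred between the fingers (215–325), and the side view agrees. Descending 11.5 cm, then checking before I close.

```bash
python3 -m creep '[{"tx":4,"ty":-0.1,"tz":0,"wx":0,"wy":0,"wz":0,"gripper":0.2},{"tx":7,"ty":-0.1,"tz":0,"wx":0,"wy":0,"wz":0,"gripper":0.2},{"tx":9.5,"ty":-0.1,"tz":0,"wx":0,"wy":0,"wz":0,"gripper":0.2},{"tx":11.5,"ty":-0.1,"tz":0,"wx":0,"wy":0,"wz":0,"gripper":0.2},{"tx":11.5,"ty":-0.1,"tz":0,"wx":0,"wy":0,"wz":0,"gripper":0.2},{"tx":11.5,"ty":-0.1,"tz":0,"wx":0,"wy":0,"wz":0,"gripper":0.2}]'
python3 - <<'E'
from plant import *
from h import *
c=capture('wrist');save(c,'w11.pkl');crop(c,170,0,300,330,1.8,'w11.png')
b=capture('side');crop(b,270,110,100,100,6,'d11.png')
E
```

```text
time: 10.22
tool_pos: [469.6, 226.9, 118.2]
tcp_rot: [1.711, 1.57, 0.198]
contact_force: [0.8, -0.3, 1.1]
grip_width: 36.8
```

View pics/w11.png

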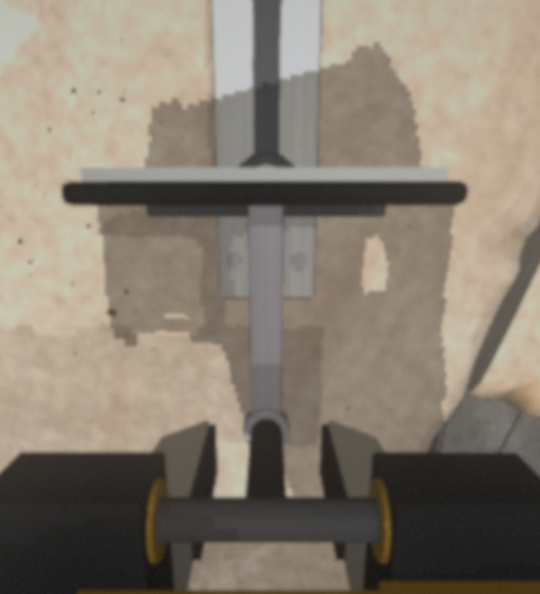

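View pics/d11.png

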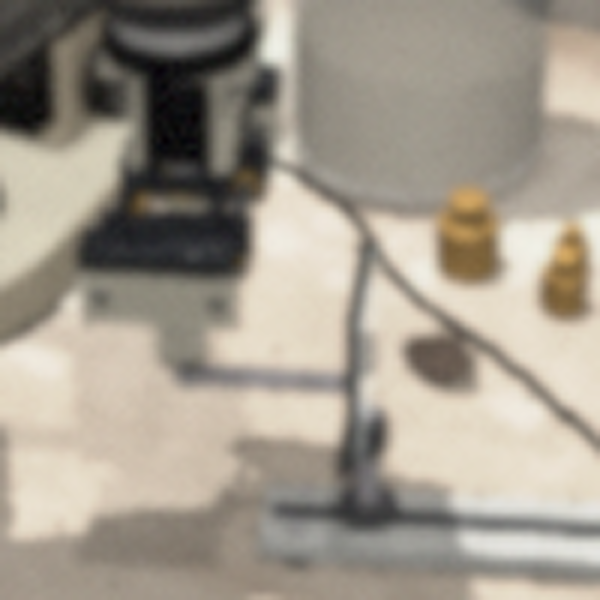

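```bash
python3 -m creep '[{"tx":0,"ty":0,"tz":0,"wx":0,"wy":0,"wz":0,"gripper":1},{"tx":0,"ty":0,"tz":0,"wx":0,"wy":0,"wz":0,"gripper":1},{"tx":0,"ty":0,"tz":0,"wx":0,"wy":0,"wz":0,"gripper":1},{"tx":0,"ty":0,"tz":0,"wx":0,"wy":0,"wz":0,"gripper":1},{"tx":0,"ty":0,"tz":0,"wx":0,"wy":0,"wz":0,"gripper":1},{"tx":0,"ty":0,"tz":0,"wx":0,"wy":0,"wz":0,"gripper":1}]'
python3 - <<'E'
from plant import *
from h import *
o=get_obs();print(o['tool_pos'],o['grip_width'],o['contact_force'])
b=capture('side');lidplane(b,283,250,325,285)
c=capture('wrist');crop(c,170,0,300,330,1.8,'w12.png')
C=Ro.from_euler('xyz',o['tcp_rot']).as_matrix();p0=o['tool_pos']
th=np.radians(3.2)
for d in(.1,.2,.3,.4,.5,.6,.7,.8,.834):
    ax=90*np.array([np.cos(th),np.sin(th)]);pn=ax-90*np.array([np.cos(th-d),np.sin(th-d)])
    t=C.T@np.r_[pn,0];print(d,(t/10).round(2))
E
```

```text
time: 10.82
tool_pos: [469.0, 227.3, 117.6]
tcp_rot: [2.391, 1.569, 0.877]
contact_force: [-1.4, 2.9, 3.8]
grip_width: 11.8
[469.01234649 227.27328655 117.6248679 ] 11.785043442924874 [-1.36310987  2.93765269  3.83133782]
n [ 0.2916 -0.7598  0.5811] c [ 554.8 -161.7   91.9] tilt 0.9507 azim -69.0 rms 1.72 1251
0.1 [ 0.    0.05 -0.9 ]
0.2 [ 0.    0.18 -1.79]
0.3 [ 0.    0.41 -2.66]
0.4 [ 0.    0.72 -3.5 ]
0.5 [ 0.01  1.11 -4.31]
0.6 [ 0.01  1.58 -5.08]
0.7 [ 0.01  2.13 -5.79]
0.8 [ 0.01  2.74 -6.45]
0.834 [ 0.01  2.97 -6.66]
```

View pics/w12.png

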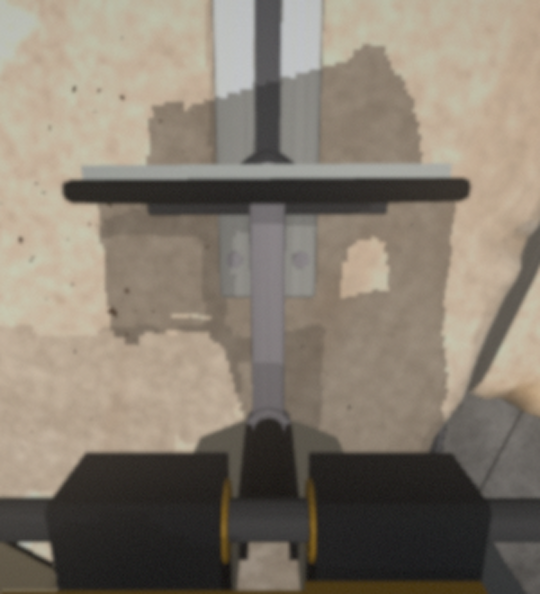

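Pin gripped (11.8 mm) with the mirror still parked. Swinging to about 0.4 rad first.

```bash
python3 -m creep '[{"tx":0,"ty":0.05,"tz":-0.9,"wx":0.1,"wy":0,"wz":0,"gripper":1},{"tx":0,"ty":0.18,"tz":-1.8,"wx":0.2,"wy":0,"wz":0,"gripper":1},{"tx":0,"ty":0.4,"tz":-2.65,"wx":0.3,"wy":0,"wz":0,"gripper":1},{"tx":0,"ty":0.7,"tz":-3.5,"wx":0.4,"wy":0,"wz":0,"gripper":1},{"tx":0,"ty":0.7,"tz":-3.5,"wx":0.4,"wy":0,"wz":0,"gripper":1},{"tx":0,"ty":0.7,"tz":-3.5,"wx":0.4,"wy":0,"wz":0,"gripper":1}]'
python3 - <<'E'
from plant import *
from h import *
o=get_obs();print(o['joint_positions'].round(2))
p0=np.array([469.0,227.3]);th=np.radians(3.2);A=p0+90*np.array([np.cos(th),np.sin(th)])
p=o['tool_pos'][:2];print('axis',A,'r',np.linalg.norm(p-A),'delta',th+np.pi-np.arctan2(*(p-A)[::-1])%(2*np.pi))
for d in(.5,.6,.7,.8,.834):
    goto(o,np.r_[A-90*np.array([np.cos(th-d),np.sin(th-d)]),117.6],down(np.radians(-86.8)-d))
E
```

```text
time: 11.42
tool_pos: [473.7, 262.2, 117.6]
tcp_rot: [0.481, 1.57, -1.432]
contact_force: [-2.9, -0.6, 7.2]
grip_width: 11.4
[ 0.36  0.48  1.63 -0.    1.03  2.28]
axis [558.85966878 232.32393545] r 90.28271019677196 delta 0.3932658885169227
t cm [-0.    0.08 -0.96] w [ 0.102  0.    -0.   ] | rows>= 0.8
t cm [-0.    0.21 -1.85] w [ 0.202  0.    -0.   ] | rows>= 1.6
t cm [-0.    0.44 -2.72] w [ 0.302  0.    -0.   ] | rows>= 2.4
t cm [-0.    0.75 -3.56] w [ 0.402  0.    -0.   ] | rows>= 3.2
t cm [-0.    0.87 -3.84] w [ 0.436  0.    -0.   ] | rows>= 3.5
```

```bash
python3 -m creep '[{"tx":0,"ty":0.08,"tz":-0.95,"wx":0.1,"wy":0,"wz":0,"gripper":1},{"tx":0,"ty":0.2,"tz":-1.85,"wx":0.2,"wy":0,"wz":0,"gripper":1},{"tx":0,"ty":0.45,"tz":-2.7,"wx":0.3,"wy":0,"wz":0,"gripper":1},{"tx":0,"ty":0.75,"tz":-3.55,"wx":0.4,"wy":0,"wz":0,"gripper":1},{"tx":0,"ty":0.87,"tz":-3.84,"wx":0.436,"wy":0,"wz":0,"gripper":1},{"tx":0,"ty":0.87,"tz":-3.84,"wx":0.436,"wy":0,"wz":0,"gripper":1},{"tx":0,"ty":0.87,"tz":-3.84,"wx":0.436,"wy":0,"wz":0,"gripper":1}]'
cat > chk.py <<'E'
from plant import *
from h import *
o=get_obs();print(o['joint_positions'].round(2))
p0=np.array([469.0,227.3]);th=np.radians(3.2);A=p0+90*np.array([np.cos(th),np.sin(th)])
p=o['tool_pos'][:2];print('r',np.linalg.norm(p-A),'delta',th+np.pi-np.arctan2(*(p-A)[::-1])%(2*np.pi))
E
python3 chk.py; python3 - <<'E'
from plant import *
from h import *
c=capture('wrist');save(c,'w13.pkl');crop(c,0,0,640,400,1.2,'w13.png')
a=capture('scene');save(a,'a13.pkl');crop(a,190,150,250,150,3,'s13.png')
b=capture('side');save(b,'b13.pkl');crop(b,270,110,160,120,5,'d13.png');lidplane(b,283,250,325,285)
E
```

```text
time: 12.0
tool_pos: [494.0, 295.8, 117.6]
tcp_rot: [-0.99, 1.57, 2.945]
contact_force: [-6.3, 3.1, 8.4]
grip_width: 11.0
[0.41 0.54 1.53 0.   1.07 2.75]
r 90.74380945220906 delta 0.8311499501560844
n [ 0.2907 -0.7617  0.579 ] c [ 554.2 -162.1   91.8] tilt 0.9533 azim -69.11 rms 1.71 1257
```

View pics/w13.png

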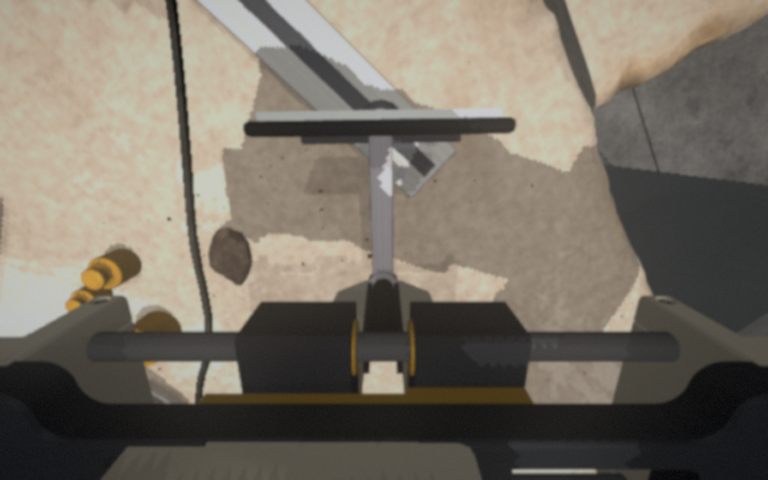

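View pics/s13.png

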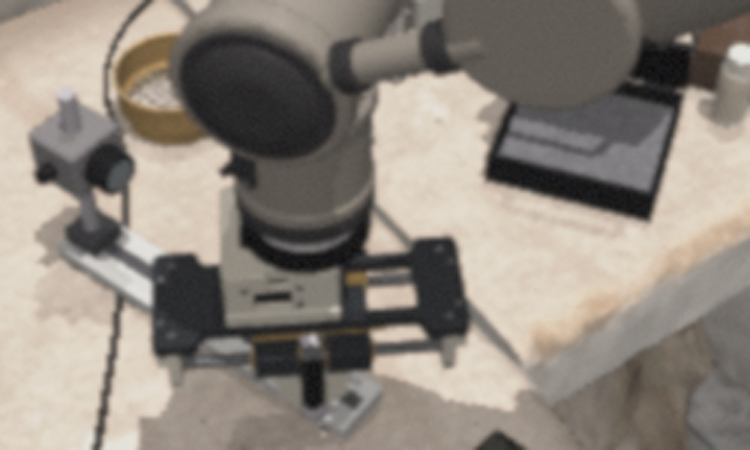

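View pics/d13.png

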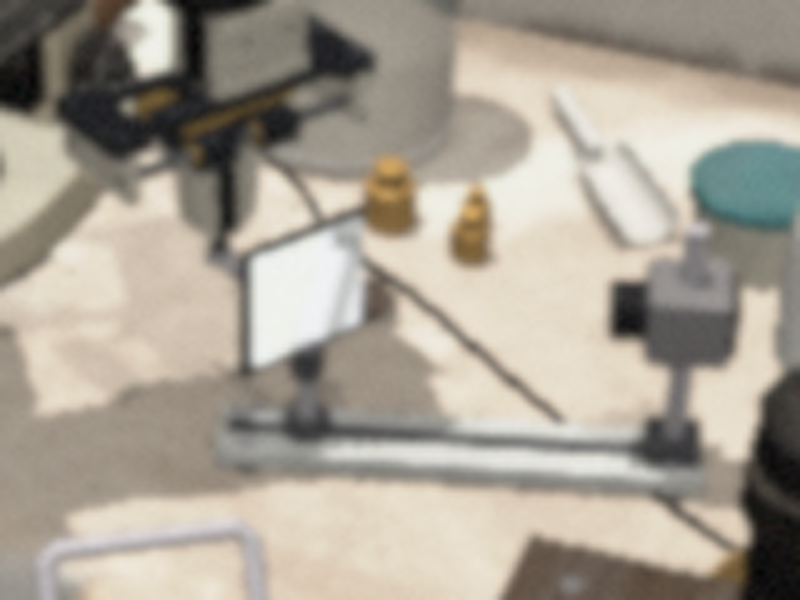

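```bash
python3 - <<'E'
from h import *
w=load('w13.pkl');v=load('w11.pkl')
def topline(c,x0,x1,y0,y1,n):
    g=c['frame'][y0:y1,x0:x1].sum(2).astype(float)
    xs=np.arange(x0,x1);ys=[]
    for k in range(x1-x0):
        col=g[:,k]; m=np.clip(180-col,0,None); ys.append(y0+(m*np.arange(y1-y0)).sum()/max(m.sum(),1))
    p=np.polyfit(xs,ys,1);r=np.array(ys)-np.polyval(p,xs);ok=abs(r)<1;p=np.polyfit(xs[ok],np.array(ys)[ok],1)
    a=plane(c,x0,np.polyval(p,x0),158);b=plane(c,x1,np.polyval(p,x1),158);d=b-a
    print(n,p.round(4),r.std().round(2),'normal heading',(np.degrees(np.arctan2(d[1],d[0]))+90).round(2),a.round(1),b.round(1))
topline(w,215,300,96,114,'now L');topline(w,335,420,96,114,'now R');topline(w,212,422,96,114,'now')
topline(v,212,425,98,116,'parked')
E
```

```text
now L [1.600000e-03 1.068369e+02] 0.18 normal heading -44.65 [583.8 264.7 158. ] [559.6 240.2 158. ]
now R [-2.47000e-02  1.15172e+02] 0.33 normal heading -43.22 [549.8 230.  158. ] [526.2 205.  158. ]
now [-1.050000e-02  1.098909e+02] 0.41 normal heading -44.0 [584.5 265.8 158. ] [525.4 204.5 158. ]
parked [  0.     107.6186] 0.47 normal heading 3.3 [551.3 273.7 158. ] [556.3 186.9 158. ]
```

```bash
python3 - <<'E'
from plant import *
from h import *
w=load('w13.pkl');crop(w,195,80,245,45,3.2,'w13m.png')
C=Ro.from_euler('xyz',get_obs()['tcp_rot']).as_matrix();print('jaw heading',np.degrees(np.arctan2(C[1,2],C[0,2])))
E
```

```text
jaw heading -134.55499703563868
```

View pics/w13m.png

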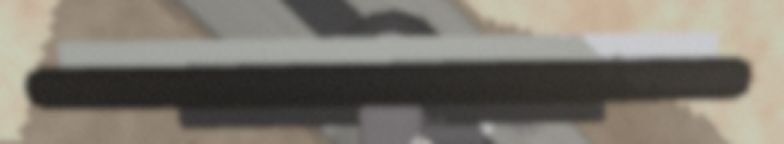

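The backing's ends in the crop are at (40,88) and (740,78), a slope of −0.014. So the mirror is about 0.7° short by camera, while the arm reading says 0.2° short. I'll nudge by 1 mm and re-measure.

```bash
python3 -m creep '[{"tx":0,"ty":0.02,"tz":-0.1,"wx":0.01,"wy":0,"wz":0,"gripper":1},{"tx":0,"ty":0.02,"tz":-0.1,"wx":0.01,"wy":0,"wz":0,"gripper":1},{"tx":0,"ty":0.02,"tz":-0.1,"wx":0.01,"wy":0,"wz":0,"gripper":1},{"tx":0,"ty":0.02,"tz":-0.1,"wx":0.01,"wy":0,"wz":0,"gripper":1}]'
python3 chk.py; python3 - <<'E'
from plant import *
from h import *
from scipy.ndimage import label
def ends(c,box,n):
    x0,y0,x1,y1=box;g=c['frame'][y0:y1,x0:x1].sum(2);m=(g<165).astype(np.uint8)
    m=cv2.morphologyEx(m,cv2.MORPH_OPEN,np.ones((3,3),np.uint8))
    cs=max(cv2.findContours(m,cv2.RETR_EXTERNAL,cv2.CHAIN_APPROX_NONE)[0],key=cv2.contourArea).reshape(-1,2)
    xs,xe=cs[:,0].min(),cs[:,0].max();P=[]
    M=np.zeros_like(m);cv2.drawContours(M,[cs.reshape(-1,1,2)],-1,1,-1)
    for lo,hi in((xs+3,xs+28),(xe-28,xe-3)):
        yy,xx=np.nonzero(M[:,lo:hi]);P.append((x0+lo+xx.mean(),y0+yy.mean()))
    a,b=[plane(c,*p,158) for p in P];d=b-a
    print(n,np.array(P).round(2).tolist(),'normal',(np.degrees(np.arctan2(d[1],d[0]))+90).round(2),'len',np.linalg.norm(d).round(1))
v=capture('wrist');save(v,'w14.pkl')
ends(load('w11.pkl'),(195,90,440,125),'parked');ends(load('w13.pkl'),(195,85,440,125),'prev');ends(v,(195,85,440,125),'now')
b=capture('side');lidplane(b,283,250,325,285)
crop(v,195,80,245,45,3.2,'w14m.png')
E
```

```text
time: 12.48
tool_pos: [494.6, 296.4, 117.6]
tcp_rot: [-1.032, 1.569, 2.892]
contact_force: [-6.5, 2.4, 8.5]
grip_width: 11.0
[0.41 0.54 1.53 0.   1.08 2.76]
r 90.7485495439441 delta 0.8395849327719151
parked [[221.56, 107.0], [410.9, 107.11]] normal 3.27 len 77.2
prev [[220.03, 107.06], [376.15, 105.7]] normal -44.09 len 63.3
now [[219.18, 107.37], [381.71, 106.0]] normal -44.68 len 65.9
n [ 0.2948 -0.757   0.5831] c [ 554.  -161.9   92.1] tilt 0.9483 azim -68.72 rms 1.57 1199
```

View pics/w14m.png

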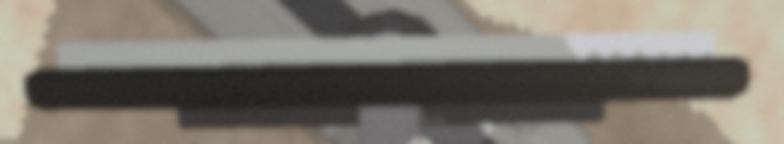

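```bash
python3 - <<'E'
from plant import *
o=get_obs();print(o['time'],o['tool_pos'],o['contact_force'],abs(o['dq']).max())
close_job()
E
```

```text
12.5833 [494.54056011 296.34004515 117.6141895 ] [-6.95240508  2.90352492  7.42161618] 0.002255935451592959
the job is handed in; nothing more can be done
```

I raised the lid and left it standing, then swung the mirror by its pin. I handed the job in at 12.6 s with the pin still gripped; no verdict is reported, so the result rests on the checks below.

- **Lid:** it came up by its bar from about 0.17 rad. Plane fits to the side camera's depth read 0.945–0.953 rad after I let go, the last one 0.948. That puts the target centre about 121 mm above the bench.
- **Lens height:** I estimated about 121 mm. Triangulation gave 118 and 120 mm, and the top of the camera block implied 120 mm. Those views read 2–3 mm low on the known height of the column, so I corrected upward.
- **Mirror:** my measurements of the target, swivel axis and camera direction called for 0.834 rad, with the mirror facing −44.6° in the world frame. At the end the arm's position read 0.840 rad (−44.9°), and the wrist picture gave −44.7° by mask and about −44.3° by hand-picked edge ends. These disagree by about 0.6°, and I placed the mirror between them. That leaves the line of sight within about 4 mm of the target centre.
- **Forces and bystanders:** the largest force I read was about 26 N at the wrist while lifting the lid, and about 10 N while holding the lever. I saw no contact with the glass, camera or bystanders in the pictures, but I did not re-measure the bystanders' positions at the end.

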